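# Fold out the tool rest and rack the bench tools

## Robot

A 7-joint arm with a two-finger parallel gripper is mounted at the origin on a cart in front of the work surface, level with it; the furniture and walls round the work are solid. World frame = base frame: x ahead of the robot, y to its left, z up, the work surface at z = 0. Lengths are in m, angles in rad, forces in N, time in s.
With the tool pointing down it reaches from about 0.425 to 1.025 m from the base axis. Payload 9.4 kg.
Tool frame: the origin (TCP) lies midway between the tips of the shut fingers; the grasp point (between the pads) lies 19 mm behind it (hold_point_z is the distance from the TCP to the grasp point, in m); y points along the fingers, x is the direction in which the jaws open and shut, and the axes are right-handed (so a half turn about y gives the same grasp; the last joint's range is limited). The gripper opens to 93 mm and grips with 3 to 60 N. Pads are 15 mm wide; open, the fingers measure 128 mm over their backs; the gripper's body (75 mm by 188 mm) begins 65 mm behind the grasp point.
Start: joints at [-1.21, 0.599, -0.003, 1.599, 0.002, 0.943, -0.08], TCP at [0.307, 0.657, 0.219] pointing down, gripper open.
Joint ranges: [-2.57, 2.57], [-0.35, 1.97], [-1.29, 1.29], [0.11, 2.56], [-1.05, 4.19], [0.11, 1.86], [-2.63, 2.63]. Speed limits (rad/s): [2.22, 2.22, 3.01, 3.01, 3.14, 3.14, 3.14].

## Interface

Orientations are given as a rotation vector (axis times angle).
In Python, from cell import * gives the robot as it stands.
- The arm moves only by the tool arm_command, never from a script. Its argument "motion" is a list of rows, each an object with "grip": the closure in counts, from 0 (fully open) to 255 (shut); "translation": the shift along the tool's x, y, z in mm, a list of three; "spin": the turn about the tool's y in degrees. In form: [{"grip": grip, "translation": [tx, ty, tz], "spin": spin}, ...]. A call has exactly 5 rows; each row is the pose to reach, as a shift and turn from the pose commanded when the call began, along the tool's axes at that moment; what a row does not reach only later rows make up. A row lasts 1/8 s, in which the tool goes at most 62.5 mm and 10.7 degrees, less where a joint would pass 70% of its speed; a pose out of reach is approached as far as the arm can. A call with a gripper value outside its range is refused whole. The fingers move at their own pace and stop on an object; "grip_force" is the grip in N (left out, the last holds). Time passes only in rows, so rows that repeat a pose let the fingers close, or fill a call up. It gives the time, the measured TCP pose, the force and the opening at its end, in the units of the state.
- state(): the state, without advancing time (a new reading comes with each control period).
- read_camera(name): name is "scene" or "top"; returns a dict with "frame" (400x640x3 uint8, blue, green, red), "vfov" (degrees; the focal length in pixels is half the picture's height over the tangent of half this angle, whatever the lens; pixels are square), "cx", "cy" (the principal point, pixels), "k1" (the pictures are not rectified: a ray, as slopes to the right and down, at radius r is drawn at 1 + k1 r^2 times it, then the intrinsics apply), "world_to_cam" (4x4, takes a point from world to camera coordinates). Camera axes: x right, y down, z forward; pixel columns grow to the right and rows downward; lengths in m; the calibration is good to about 2 mm. A picture is of the moment at which its call begins. There is no depth.
- finish_job(): hands the job in, once; it reports no verdict.
The state is a dict: "t": time; "joint_positions": joint angles; "joint_velocities": joint speeds; "tau": joint torques, N m; "eef_pos": TCP position; "orientation": TCP orientation; "contact_force": force on the tool from outside, world axes, zero at the start; "moment": the same for the moment, N m; "width": finger opening in m.
Only numpy, scipy, OpenCV 4.12 (cv2) and the standard library are available. Lean on these libraries where they do the work, as an engineer would, in place of code of your own. Each camera call takes 0.05 s, during which the arm holds its last target.

## Task

Set up the fold-out tool rest: swing both of its arms out towards you until each snaps home against its stop. Then lay every marker, pen, pencil and pair of forceps lying on the bench close by to the left and right of the rest (not the ones far off to the right) across the two arms, each level in a notch pair of its own, square to the arms and with about the same overhang at both ends. Leave the timer, the dish, the dropper bottle and the vial where they are.

Things in the scene. Friction and masses are not known exactly. Their poses are not given: they have to be found in the camera images.
- rack: Tool rest fixed to the bench: dark foot 62x116x10 mm (x -5 to +57 mm), grey back plate 52 mm high, two hinge columns 18 mm thick, 62 mm high. Origin on the bench half-way between the vertical hinge axes, which stand at y = +38 mm (left) and -38 mm (right) of its frame; z up. Fully out, both arms point along its -x, 76 mm apart (clear gap 62 mm). The rest is fixed; only the arms move.
- notch_inner (a point): Middle between the arms (when out) at the notch pair nearest the hinges, at floor height, 44 mm above the bench. Five notches per arm at 40 mm pitch: centres 25, 65, 105, 145, 185 mm from the hinge axis. Between them stand four black ridges 13 mm high with 45 degree flanks, leaving flat floors 14 mm long. x, y, z as body rack.
- notch_outer (a point): The same for the fifth notch pair, nearest the tips, 185 mm from the hinge line. The orange posts stand 21 mm beyond it.
- left_arm (a joint): Left arm: level aluminium bar 14 mm wide, 216 mm long, from 28 to 44 mm above the bench. 0 = folded along the rest's +y; 1.571 = fully out along its -x, at the stop. Over-centre sprung: up to 0.35 N m to turn; let go short of about 1.0 rad it swings back to folded, from about 1.3 rad it pulls itself home.
- right_arm (a joint): Right arm, mirror image: 0 = folded along the rest's -y; 1.571 = fully out along its -x. Same size and springing.
- left_arm_post (a point): Orange upright round post near the tip of the left arm, 12 mm diameter, 206 mm from the hinge axis, from 44 to 84 mm above the bench; this point is on its axis 70 mm above the bench, and moves with the arm.
- right_arm_post (a point): The same post of the right arm.
- left_arm_hinge (a point): Point on the vertical hinge axis of the left arm, 44 mm above the bench.
- right_arm_hinge (a point): Point on the vertical hinge axis of the right arm, 44 mm above the bench.
- marker_a_mid (a point): Centre of the white and red felt marker: 135 mm long along its y axis, 17 mm wide, 16 mm high, the point half-way along and half-way up. May be absent.
- marker_b_mid (a point): Centre of the second white and red felt marker, same as the other: 135 mm long along its y axis, 17 mm wide, 16 mm high, the point half-way along and half-way up. May be absent.
- ball_pen_mid (a point): Centre of the blue ball pen: 145 mm long along its y axis, 12 mm wide, 9 mm high, the point half-way along and half-way up. May be absent.
- pencil_mid (a point): Centre of the red pencil: 140 mm long along its y axis, 7 mm wide, 7 mm high, the point half-way along and half-way up. May be absent.
- forceps_mid (a point): Centre of the grey steel forceps, lying on edge, 13 mm across the middle: 118 mm long along its y axis, 13 mm wide, 11 mm high, the point half-way along and half-way up. May be absent.
- lab_timer: White bench timer 66x66x20 mm with three buttons, a bystander; origin at the centre of its underside.
- petri: Petri dish, 60 mm across, 14 mm high, a bystander; origin at the centre of its underside.
- dropper: Dropper bottle, 33 mm across, 102 mm high, a bystander; origin at the centre of its underside.
- vial: Glass vial with black cap, 23 mm across, 56 mm high, a bystander; origin at the centre of its underside.

How it is judged:
On the way:
1. both arms are swung fully out and seated in their detents (value of joint each of left_arm, right_arm above 1.5108 rad), for 0.2 s.
At the end, for the whole second after the job is handed in: Both arms within 0.06 rad of fully out; each tool present rests in one notch of both arms, one tool to a notch (27 mm apart), centred between the arms within 25 mm, at the height of lying on the bars (-4/+6 mm), square to the arms within 0.12 rad, still (all of step 1 and x of marker_a_mid in the frame of rack between -0.198 and -0.01 m and y of marker_a_mid in the frame of rack between -0.025 and 0.025 m and z of marker_a_mid in the frame of rack between 0.048 and 0.058 m and angle between the y axis of each of marker_a_mid, marker_b_mid, ball_pen_mid, pencil_mid, forceps_mid and the y axis of rack, either way round below 0.12 rad and linear speed of each of marker_a, marker_b, ball_pen, pencil, forceps below 0.02 m/s and x of marker_b_mid in the frame of rack between -0.198 and -0.01 m and y of marker_b_mid in the frame of rack between -0.025 and 0.025 m and z of marker_b_mid in the frame of rack between 0.048 and 0.058 m and x of ball_pen_mid in the frame of rack between -0.198 and -0.01 m and y of ball_pen_mid in the frame of rack between -0.025 and 0.025 m and z of ball_pen_mid in the frame of rack between 0.0445 and 0.0545 m and x of pencil_mid in the frame of rack between -0.198 and -0.01 m and y of pencil_mid in the frame of rack between -0.025 and 0.025 m and z of pencil_mid in the frame of rack between 0.0435 and 0.0535 m and x of forceps_mid in the frame of rack between -0.198 and -0.01 m and y of forceps_mid in the frame of rack between -0.025 and 0.025 m and z of forceps_mid in the frame of rack between 0.0455 and 0.0555 m and distance between each of marker_b_mid, ball_pen_mid, pencil_mid, forceps_mid and marker_a_mid above 0.027 m and distance between each of ball_pen_mid, pencil_mid, forceps_mid and marker_b_mid above 0.027 m and distance between each of pencil_mid, forceps_mid and ball_pen_mid above 0.027 m and distance between forceps_mid and pencil_mid above 0.027 m); the robot touches nothing.
It fails at once if a bystander (timer, dish, dropper bottle, vial) is pushed more than 25 mm from its place (distance of any of lab_timer, petri, dropper, vial from where it was at the start of the episode above 0.025 m).
It fails at once if the dropper bottle or the vial is tipped over (angle between any of dropper, vial's own z axis and vertical above 0.6 rad).
Of marker_a, marker_b, ball_pen, pencil, forceps only 4 to 5 are there at a start; the rules pass over those that are not, and their reading is None.
At some moment in a run one of marker_a, marker_b, ball_pen, pencil, forceps may be knocked a few centimetres aside while the robot is not near it.
Once in a run the grip may slacken for a moment while it holds something.
It also fails if it takes over 208 s, if anything falls off the work surface, if the arm or the gripper's body presses on something with over 40 N, if the wrist force passes 120 N, or if a joint passes its speed limit or range.

## Working session

There is one attempt and no reset: what is moved stays moved. The work goes in short steps, Python scripts to look and compute and a tool call to move; the robot and the scene stay as the last step left them, time stands still between calls to the robot, and variables do not carry over. Pictures are saved under pics/ and viewed, and the job is handed in when it is done.

Besides the shell and the picture viewer there is one more tool, called after "Call:" as name(argument=value, ...), one argument or row to a line, values as JSON. arm_command: Moves the arm, as the interface text tells. Its arguments: {"type":"object","properties":{"motion":{"type":"array"},"grip_force":{"type":"number"}},"required":["motion"]}

```bash
mkdir -p pics; ls; python3 - <<'E'
from cell import *
import cv2
s=state(); print(s)
for n in("scene","top"):
    c=read_camera(n); cv2.imwrite(f"pics/{n}0.png",c["frame"]); print(n,c["vfov"],c["cx"],c["cy"],c["k1"],c["world_to_cam"])
E
```

```text
pics
{'t': 0.0, 'joint_positions': array([-1.20969686,  0.60014342, -0.00256188,  1.60012071,  0.00178306,
        0.94287045, -0.07979069]), 'joint_velocities': array([ 1.83982272e-03,  9.08298795e-04,  2.02669269e-04,  1.13164365e-03,
        4.30644981e-05, -4.20703538e-04,  1.27607099e-04]), 'tau': array([-1.82253330e-03, -7.65085316e+01,  1.49700601e+00, -2.52348876e+01,
       -5.22951235e-02,  1.67940406e-02,  1.29022987e-04]), 'eef_pos': array([0.30715999, 0.65618923, 0.21774974]), 'orientation': array([-1.38599445, -0.88012489,  0.8821482 ]), 'contact_force': array([ 0.08718701, -0.18660457,  0.35399126]), 'moment': array([ 0.04179823, -0.06590525, -0.01566671]), 'width': 0.09290529493659395}
scene 45.0486465867695 317.4552345873519 193.64946193595623 0.013646821812195769 [[ 5.60244837e-01 -8.28326983e-01 -3.62156680e-04 -3.35060319e-01]
 [-4.35943811e-01 -2.94481871e-01 -8.50431315e-01  3.26737978e-01]
 [ 7.04328557e-01  4.76607634e-01 -5.26085969e-01  9.50964492e-01]
 [ 0.00000000e+00  0.00000000e+00  0.00000000e+00  1.00000000e+00]]
top 53.61633324687565 318.97582858381514 201.86776498501447 -0.10097097341219265 [[-0.01020586 -0.99978088  0.01827664  0.00393806]
 [-0.98435242  0.00682954 -0.17607861  0.5958124 ]
 [ 0.17591521 -0.01978769 -0.98420643  1.20601204]
 [ 0.          0.          0.          1.        ]]
```

View pics/scene0.png

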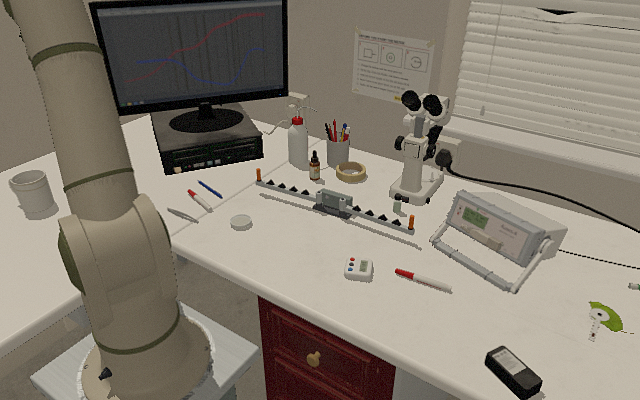

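View pics/top0.png

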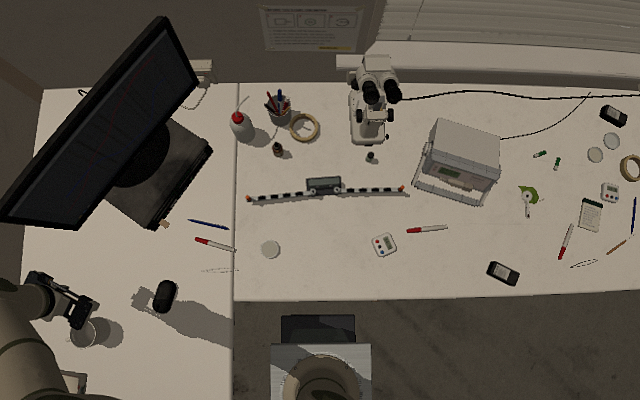

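```bash
cat > h.py <<'E'
from cell import *
import cv2, numpy as np
from scipy.spatial.transform import Rotation as R
from scipy.optimize import least_squares
def cam(n):
    c=read_camera(n); c["K"]=(200/np.tan(np.radians(c["vfov"])/2)); return c
def proj(c,P):
    P=np.atleast_2d(P); W=c["world_to_cam"]; q=P@W[:3,:3].T+W[:3,3]
    s=q[:,:2]/q[:,2:]; r2=(s**2).sum(1,keepdims=True); s=s*(1+c["k1"]*r2)
    return s*c["K"]+[c["cx"],c["cy"]]
def unproj(c,uv,z):
    uv=np.atleast_2d(np.array(uv,float)); d=(uv-[c["cx"],c["cy"]])/c["K"]; s=d.copy()
    for _ in range(20): s=d/(1+c["k1"]*(s**2).sum(1,keepdims=True))
    W=c["world_to_cam"]; Rm=W[:3,:3]; o=-Rm.T@W[:3,3]
    v=np.c_[s,np.ones(len(s))]@Rm
    return o+v*((z-o[2])/v[:,2:])
def crop(c,x0,y0,x1,y1,k,name):
    cv2.imwrite(name,cv2.resize(c["frame"][y0:y1,x0:x1],None,fx=k,fy=k,interpolation=cv2.INTER_CUBIC))
E
python3 - <<'E'
from h import *
print(R.from_rotvec(state()["orientation"]).as_matrix().round(3))
c=cam("top"); crop(c,180,170,310,290,6,"pics/t1.png"); crop(c,235,130,465,270,3.4,"pics/t2.png")
c=cam("scene"); crop(c,150,140,300,250,5,"pics/s1.png"); crop(c,240,140,460,300,3.6,"pics/s2.png")
E
```

```text
[[ 0.424 -0.    -0.906]
 [ 0.906 -0.001  0.424]
 [-0.001 -1.    -0.   ]]
```

View pics/t1.png

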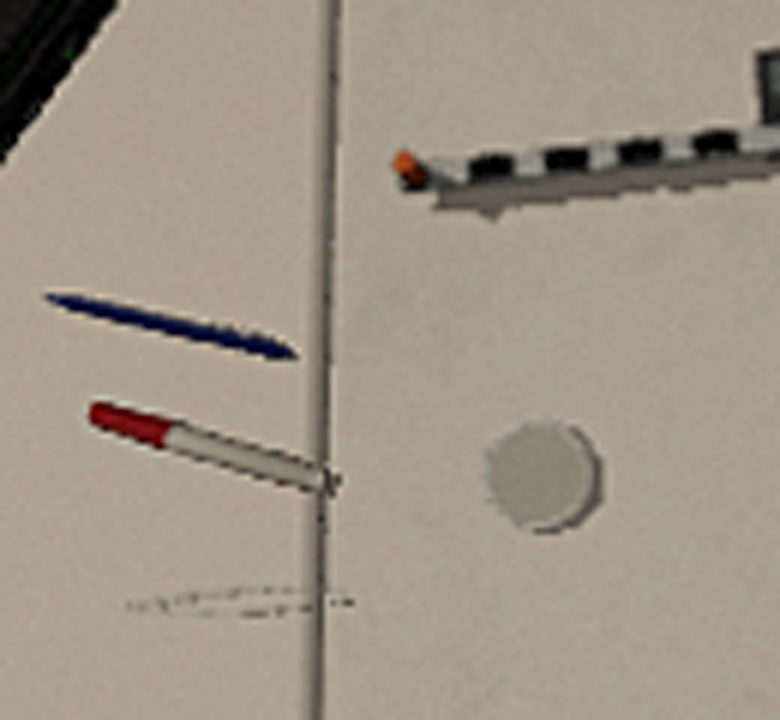

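View pics/t2.png

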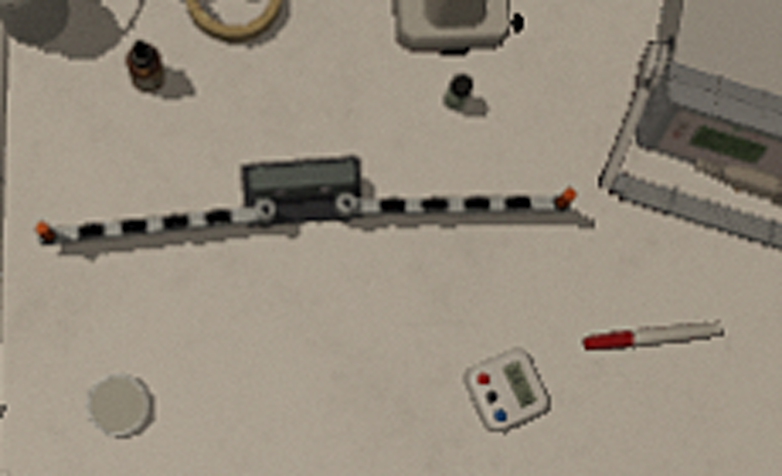

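View pics/s1.png

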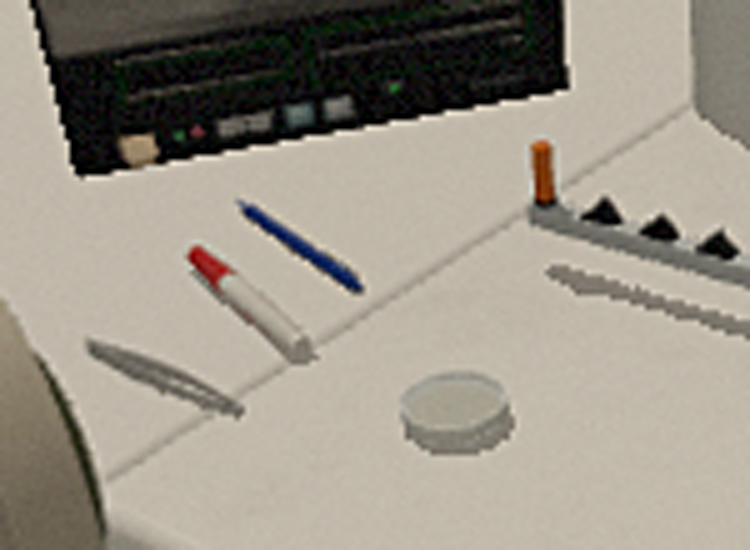

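View pics/s2.png

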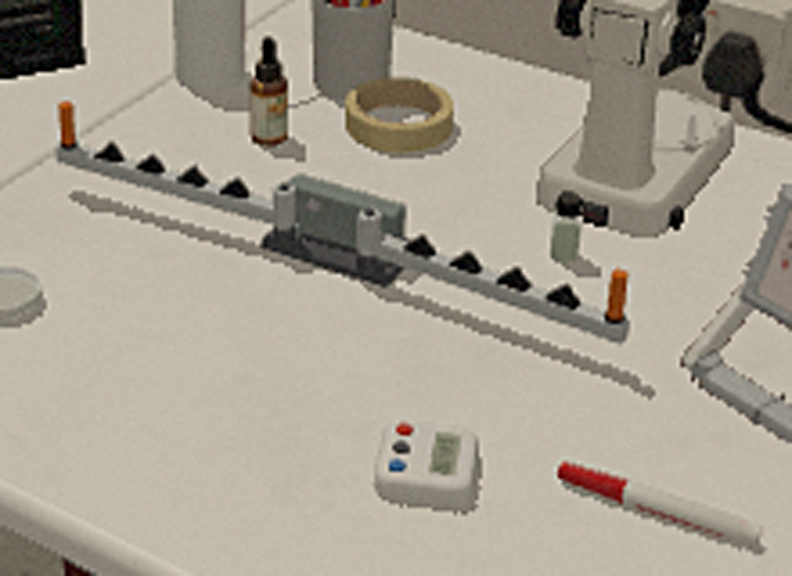

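```bash
python3 - <<'E'
from h import *
T=cam("top");S=cam("scene")
def f(p,full=False):
    x,y,a,l,r=p[:5]
    Rz=R.from_euler('z',a).as_matrix(); o=np.array([x,y,0])
    hl=np.array([0,.038,0]);hr=np.array([0,-.038,0]); z=lambda h:np.array([0,0,h])
    pl=hl+.206*np.array([-np.sin(l),np.cos(l),0]); pr=hr+.206*np.array([-np.sin(r),-np.cos(r),0])
    P=np.array([hl+z(.062),hr+z(.062),pl+z(.084),pl+z(.044),pr+z(.084),pr+z(.044)])@Rz.T+o
    if full: return P
    t=np.array([[312.9,191.2],[336.8,189.7],[247.2,195.8],[249.2,200],[403.2,186.5],[400.6,190.9]])
    s=np.array([[319.2,192.2],[342.8,198.9],[258.3,168.6],[258.9,181.1],[411.9,215.3],[411.4,228.9]])
    return np.r_[(proj(T,P)-t).ravel(),(proj(S,P)-s).ravel()]
q=least_squares(f,[.75,0,0,0,0]);print(q.x.round(4));print(q.fun.round(1).reshape(-1,2));print(f(q.x,True).round(4))
# tools: ends, top px then scene px
tl={"pen":([(47,297),(295,355)],[(241,205),(360,290)],.0045),
"mkL":([(92,412),(333,484)],[(192,252),(308,353)],.008),
"fcp":([(128,606),(350,601)],[(90,345),(241,411)],.0055)}
for n,(t,s,z) in tl.items():
    a=unproj(T,np.array(t)/6+[180,170],z);b=unproj(S,np.array(s)/5+[150,140],z)
    for w in(a,b): d=w[1]-w[0];print(n,w.mean(0).round(4),np.linalg.norm(d).round(3),np.degrees(np.arctan2(d[1],d[0])).round(1))
a=unproj(T,np.array([(584,343),(722,327)])/3.4+[235,130],.008);b=unproj(S,np.array([(560,470),(760,545)])/3.6+[240,140],.008)
for w in(a,b): d=w[1]-w[0];print("mkR",w.mean(0).round(4),np.linalg.norm(d).round(3),np.degrees(np.arctan2(d[1],d[0])).round(1))
for n,p in(("timer",(507,390)),("petri",(121,406))): print(n,unproj(T,np.array(p)/3.4+[235,130],.017))
print("drop",unproj(S,np.array([[269,140]])/3.6+[240,140],0),"vial",unproj(S,np.array([[565,262]])/3.6+[240,140],0))
E
```

```text
[ 0.6314 -0.0219  0.0653  0.0371  0.0579]
[[ 0.6 -0.1]
 [ 0.5 -0.3]
 [ 0.4  1. ]
 [ 0.4 -0.9]
 [-0.2  0.7]
 [-0.3 -1.1]
 [-0.3 -0.3]
 [-0.2  0.3]
 [-0.3  0. ]
 [-0.1 -0.9]
 [ 0.3  0.6]
 [-0.8 -0.3]]
[[ 0.629   0.0161  0.062 ]
 [ 0.6339 -0.0598  0.062 ]
 [ 0.6079  0.221   0.084 ]
 [ 0.6079  0.221   0.044 ]
 [ 0.6354 -0.2658  0.084 ]
 [ 0.6354 -0.2658  0.044 ]]
pen [0.5321 0.3616 0.0045] 0.142 -103.3
pen [0.5309 0.3567 0.0045] 0.137 -103.5
mkL [0.4652 0.3357 0.008 ] 0.138 -106.5
mkL [0.465  0.3323 0.008 ] 0.144 -106.4
fcp [0.3818 0.3194 0.0055] 0.12 -88.8
fcp [0.3836 0.3158 0.0055] 0.121 -89.2
mkR [ 0.512  -0.3583  0.008 ] 0.138 -84.2
mkR [ 0.5077 -0.359   0.008 ] 0.137 -87.5
timer [[ 0.46009747 -0.21107212  0.017     ]]
petri [[0.44846974 0.15483444 0.017     ]]
drop [[0.77204866 0.12832276 0.        ]] vial [[ 0.74341815 -0.17810616  0.        ]]
```

```bash
cat >> h.py <<'E'
def cur():
    s=state(); M=R.from_rotvec(s["orientation"]).as_matrix()
    return s,s["eef_pos"],np.degrees(np.arctan2(M[1,0],M[0,0])),M
def plan(*tg):
    s,p,th,M=cur()
    print("t",round(s["t"],2),"at",(p*1000).round(1),"th",th.round(1),"w",round(s["width"]*1000,1),"F",s["contact_force"].round(1))
    for x,y,z,t in tg:
        d=M.T@(np.array([x,y,z])-p)*1000
        print("  transl",d.round(1),"spin",round(th-t,1),"dist",round(np.linalg.norm(d)))
RK=dict(x=.6314,y=-.0219,a=.0653)
def rack(px,py):
    c,s=np.cos(RK['a']),np.sin(RK['a']); return RK['x']+c*px-s*py, RK['y']+s*px+c*py
def armp(side,l,r=.2):
    # side +1 left, -1 right
    x,y=rack(-r*np.sin(l),side*(.038+r*np.cos(l)))
    return x,y,np.degrees(RK['a'])+side*np.degrees(l)
E
python3 - <<'E'
from h import *
x,y,t=armp(1,.037); print(x,y,t)
plan((x,y,.2,t),(x,y,.056,t))
E
```

```text
0.6084960310795438 0.21497339444227426 5.861358244188321
t 0.3 at [307.3 656.5 218.3] th 64.9 w 93.1 F [ 0.3  0.3 -0.2]
  transl [-272.2   18.5 -459.9] spin 59.1 dist 535
  transl [-272.1  162.5 -459.9] spin 59.1 dist 559
```

Call:
arm_command(
  motion=[
    {"grip": 100,"translation": [-30,0,-50],"spin": 8},
    {"grip": 180,"translation": [-60,0,-100],"spin": 18},
    {"grip": 180,"translation": [-90,0,-150],"spin": 28},
    {"grip": 180,"translation": [-120,5,-200],"spin": 38},
    {"grip": 180,"translation": [-150,10,-250],"spin": 48},
  ],
  grip_force=20,
)

```text
t: 0.92
eef_pos: [0.4711, 0.4133, 0.2088]
orientation: [-1.558, -0.228, 0.227]
contact_force: [0.1, 1.1, -0.6]
width: 0.0478
```

```bash
python3 - <<'E'
from h import *
x,y,t=armp(1,.037)
plan((x,y,.15,t))
E
```

```text
t 0.93 at [471.1 413.3 208.8] th 16.6 w 47.8 F [ 0.1  1.1 -0.6]
  transl [  75.    58.8 -229.3] spin 10.7 dist 248
```

Call:
arm_command(
  motion=[
    {"grip": 180,"translation": [18,14,-55],"spin": 4},
    {"grip": 180,"translation": [36,28,-110],"spin": 8},
    {"grip": 180,"translation": [54,42,-165],"spin": 11},
    {"grip": 180,"translation": [75,58,-229],"spin": 11},
    {"grip": 180,"translation": [75,58,-229],"spin": 11},
  ],
)

```text
t: 1.55
eef_pos: [0.6108, 0.2117, 0.1498]
orientation: [-1.572, -0.075, 0.075]
contact_force: [-0.2, 1.2, 0.4]
width: 0.0273
```

```bash
python3 - <<'E'
from h import *
x,y,t=armp(1,.037)
plan((x,y,.054,t))
c=cam("scene"); crop(c,200,90,360,250,5,"pics/a1.png");c=cam("top"); crop(c,200,120,330,250,5,"pics/a2.png")
E
```

```text
t 1.55 at [610.8 211.7 149.8] th 5.5 w 27.3 F [-0.2  1.2  0.4]
  transl [-2.  95.8  3.8] spin -0.4 dist 96
```

View pics/a1.png

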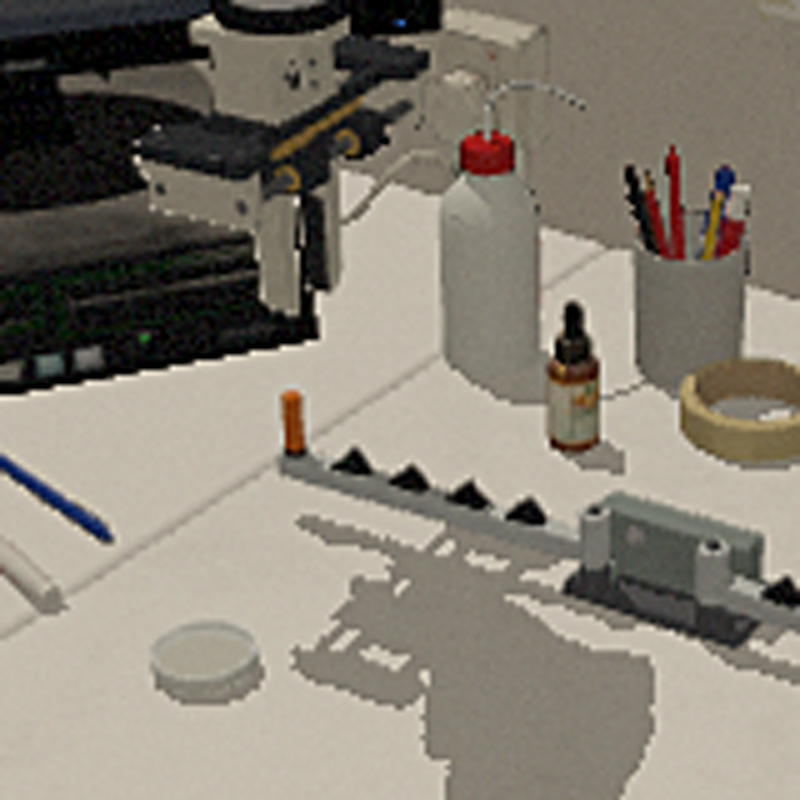

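View pics/a2.png

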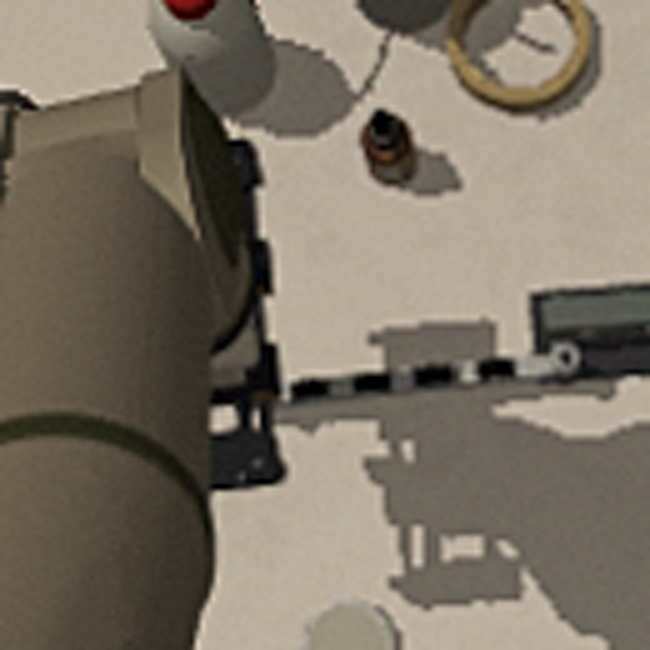

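Call:
arm_command(
  motion=[
    {"grip": 180,"translation": [-2,0,2],"spin": 0},
    {"grip": 180,"translation": [-2,25,2],"spin": 0},
    {"grip": 180,"translation": [-2,50,2],"spin": 0},
    {"grip": 180,"translation": [-2,75,2],"spin": 0},
    {"grip": 180,"translation": [-2,95,2],"spin": 0},
  ],
)

```text
t: 2.28
eef_pos: [0.6054, 0.2216, 0.055]
orientation: [-1.568, -0.083, 0.084]
contact_force: [-0.5, -0.0, 0.6]
width: 0.0271
```

```bash
python3 - <<'E'
from h import *
L=[.12,.25,.38,.51,.64]
plan(*[(lambda q:(q[0],q[1],.054,q[2]))(armp(1,l,.198)) for l in L])
c=cam("scene"); crop(c,200,90,360,250,5,"pics/a3.png")
E
```

```text
t 2.27 at [605.4 221.6  55. ] th 6.1 w 27.1 F [-0.5 -0.   0.6]
  transl [-14.    1.   -9.5] spin -4.5 dist 17
  transl [-39.5   1.  -13.2] spin -12.0 dist 42
  transl [-64.3   1.  -20.2] spin -19.4 dist 67
  transl [-87.9   1.  -30.3] spin -26.9 dist 93
  transl [-110.1    1.   -43.4] spin -34.3 dist 118
```

View pics/a3.png

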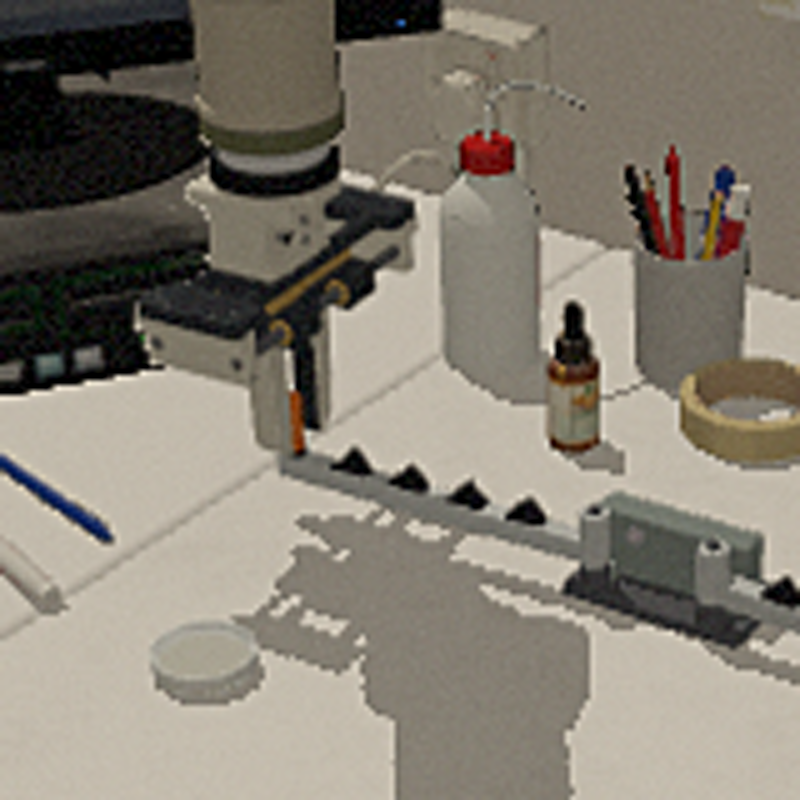

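Call:
arm_command(
  motion=[
    {"grip": 180,"translation": [-14,1,-9],"spin": -4.5},
    {"grip": 180,"translation": [-39,1,-13],"spin": -12},
    {"grip": 180,"translation": [-64,1,-20],"spin": -19.5},
    {"grip": 180,"translation": [-88,1,-30],"spin": -27},
    {"grip": 180,"translation": [-110,1,-43],"spin": -34},
  ],
)

```text
t: 2.95
eef_pos: [0.5023, 0.1653, 0.0554]
orientation: [-1.501, -0.551, 0.546]
contact_force: [6.8, -5.4, -4.8]
width: 0.0274
```

```bash
python3 - <<'E'
from h import *
L=[.64,.76,.9,1.04,1.17]
plan(*[(lambda q:(q[0],q[1],.054,q[2]))(armp(1,l,.198)) for l in L])
c=cam("scene"); crop(c,200,90,360,250,5,"pics/a4.png")
E
```

```text
t 2.95 at [502.3 165.3  55.4] th 40.2 w 27.4 F [ 6.8 -5.4 -4.8]
  transl [-0.3  1.4  2.2] spin -0.2 dist 3
  transl [-24.    1.3   0.7] spin -7.1 dist 24
  transl [-51.2   1.2  -4.6] spin -15.1 dist 51
  transl [-77.4   1.2 -13.7] spin -23.2 dist 79
  transl [-100.3    1.1  -25.4] spin -30.6 dist 103
```

View pics/a4.png

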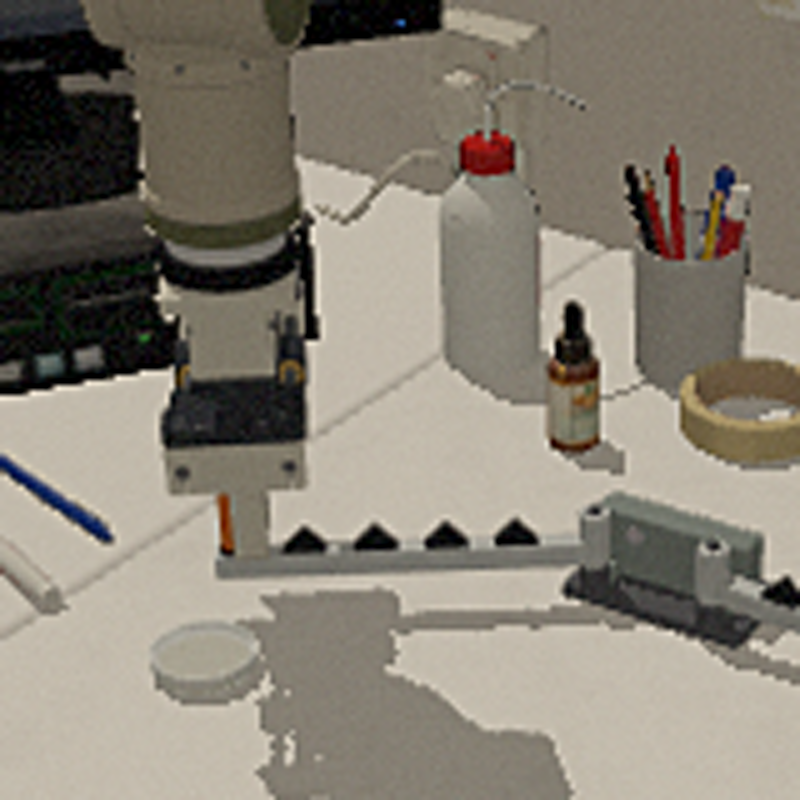

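```bash
python3 - <<'E'
from h import *
L=[.64,.76,.9,1.04,1.17]
plan(*[(lambda q:(q[0],q[1],.06,q[2]))(armp(1,l,.206)) for l in L])
E
```

```text
t 3.0 at [499.  162.5  55.3] th 40.4 w 27.4 F [-2.  -4.3  1.4]
  transl [ 4.  -4.7 10.3] spin 0.0 dist 12
  transl [-20.7  -4.7   8.8] spin -6.9 dist 23
  transl [-49.   -4.6   3.4] spin -14.9 dist 49
  transl [-76.2  -4.6  -6. ] spin -22.9 dist 77
  transl [-100.2   -4.6  -17.9] spin -30.3 dist 102
```

Call:
arm_command(
  motion=[
    {"grip": 180,"translation": [0,-5,9],"spin": 0},
    {"grip": 180,"translation": [-21,-5,9],"spin": -7},
    {"grip": 180,"translation": [-49,-5,4],"spin": -15},
    {"grip": 180,"translation": [-76,-5,-6],"spin": -23},
    {"grip": 180,"translation": [-100,-5,-18],"spin": -30},
  ],
)

```text
t: 3.62
eef_pos: [0.4364, 0.0883, 0.0602]
orientation: [-1.353, -0.953, 0.95]
contact_force: [0.5, 1.5, 1.1]
width: 0.0273
```

```bash
python3 - <<'E'
from h import *
c=cam("scene"); crop(c,200,90,360,250,5,"pics/a5.png")
L=[1.2,1.3,1.38,1.45,1.5]
plan(*[(lambda q:(q[0],q[1],.06,q[2]))(armp(1,l,.203)) for l in L])
E
```

```text
t 3.67 at [434.3  84.5  60.1] th 70.4 w 27.5 F [-1.9 -3.2 -0.2]
  transl [-6.7  0.2 -3.4] spin -2.1 dist 7
  transl [-26.9   0.2  -5.2] spin -7.8 dist 27
  transl [-42.9   0.2  -8. ] spin -12.4 dist 44
  transl [-56.6   0.3 -11.6] spin -16.4 dist 58
  transl [-66.3   0.3 -14.7] spin -19.3 dist 68
```

View pics/a5.png

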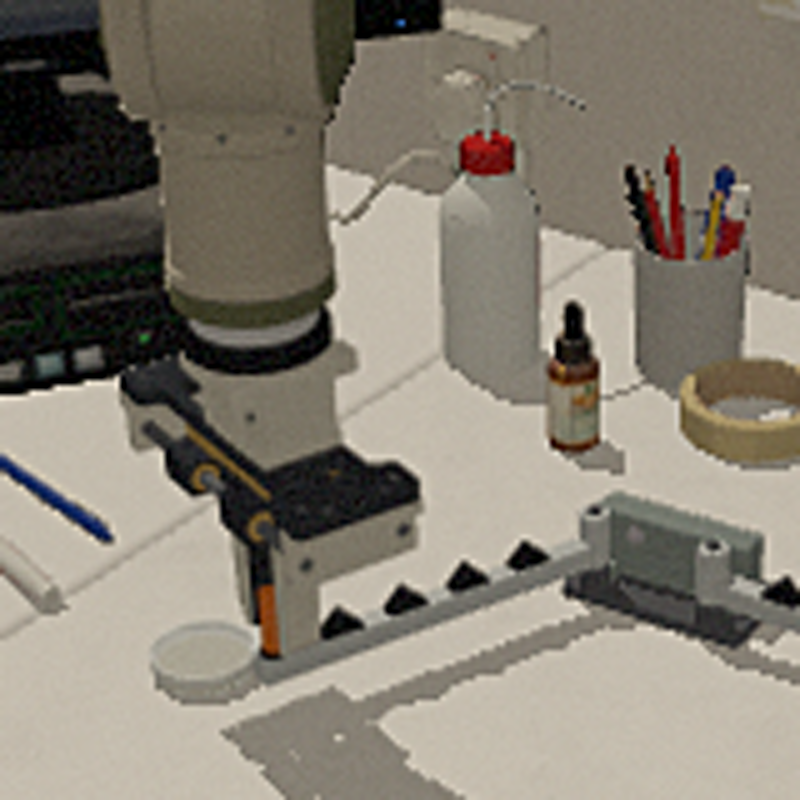

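Call:
arm_command(
  motion=[
    {"grip": 180,"translation": [-7,0,-3],"spin": -2},
    {"grip": 180,"translation": [-27,0,-5],"spin": -8},
    {"grip": 180,"translation": [-43,0,-7],"spin": -12},
    {"grip": 180,"translation": [-57,0,-9],"spin": -16},
    {"grip": 180,"translation": [-57,0,-9],"spin": -16},
  ],
)

```text
t: 4.3
eef_pos: [0.4257, 0.0306, 0.0597]
orientation: [-1.244, -1.155, 1.155]
contact_force: [-0.7, -0.5, 0.7]
width: 0.0276
```

```bash
python3 - <<'E'
from h import *
c=cam("scene"); crop(c,200,90,360,250,5,"pics/a6.png")
L=[1.45,1.5,1.54]
plan(*[(lambda q:(q[0],q[1],.06,q[2]))(armp(1,l,.203)) for l in L])
E
```

```text
t 4.35 at [425.7  31.   59.7] th 85.8 w 27.4 F [-0.3 -1.4  0.9]
  transl [-3.7 -0.3 -0.8] spin -1.1 dist 4
  transl [-13.8  -0.3  -1.2] spin -3.9 dist 14
  transl [-21.9  -0.3  -2. ] spin -6.2 dist 22
```

View pics/a6.png

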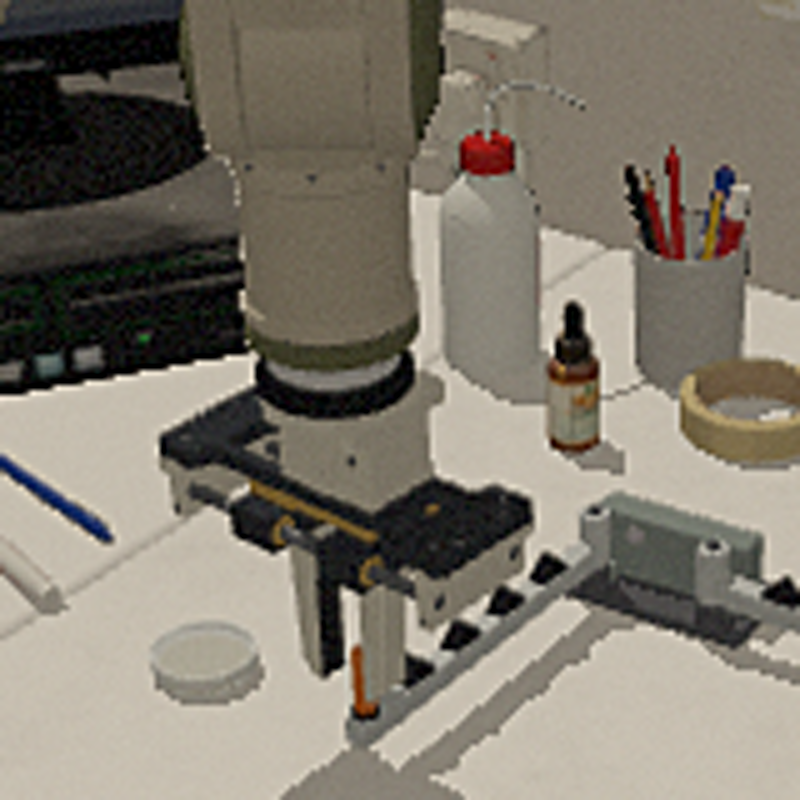

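Call:
arm_command(
  motion=[
    {"grip": 180,"translation": [0,-30,0],"spin": 0},
    {"grip": 180,"translation": [0,-60,0],"spin": 5},
    {"grip": 180,"translation": [0,-100,0],"spin": 15},
    {"grip": 180,"translation": [0,-120,20],"spin": 25},
    {"grip": 180,"translation": [0,-120,20],"spin": 25},
  ],
)

```text
t: 4.97
eef_pos: [0.4055, 0.0333, 0.181]
orientation: [-1.409, -0.83, 0.825]
contact_force: [0.9, 0.3, -0.1]
width: 0.0272
```

```bash
python3 - <<'E'
from h import *
c=cam("scene"); crop(c,200,140,440,300,3.3,"pics/a7.png");c=cam("top"); crop(c,220,120,420,270,4,"pics/a7t.png")
x,y,t=armp(-1,.058,.206)
plan((x,y,.18,t),(x,y,.06,t))
E
```

```text
t 5.08 at [406.1  33.  179.6] th 61.1 w 27.4 F [0.2 0.1 0.1]
  transl [-1.509e+02 -2.000e-01 -3.451e+02] spin 60.7 dist 377
  transl [-151.   119.8 -345. ] spin 60.7 dist 395
```

View pics/a7.png

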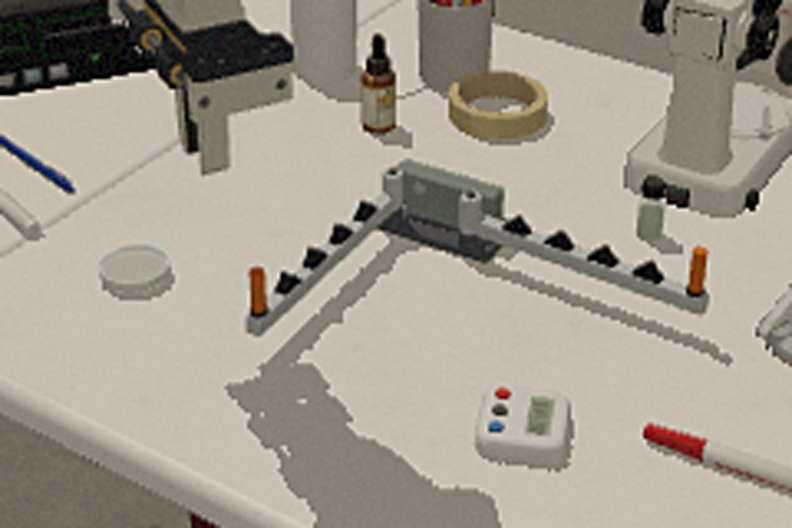

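View pics/a7t.png

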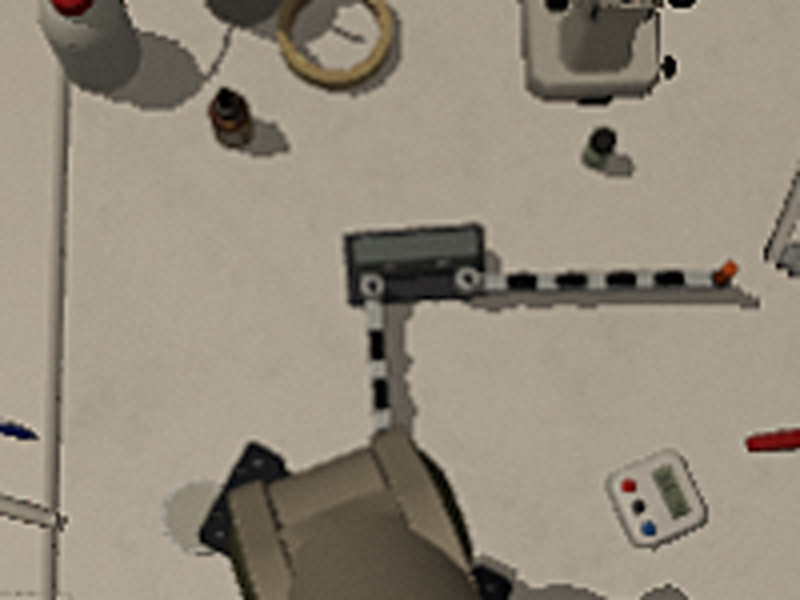

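Call:
arm_command(
  motion=[
    {"grip": 180,"translation": [-18,0,-40],"spin": 9},
    {"grip": 180,"translation": [-38,0,-85],"spin": 19},
    {"grip": 180,"translation": [-58,0,-130],"spin": 29},
    {"grip": 180,"translation": [-77,0,-175],"spin": 39},
    {"grip": 180,"translation": [-96,0,-220],"spin": 49},
  ],
)

```text
t: 5.7
eef_pos: [0.5522, -0.16, 0.1781]
orientation: [-1.565, -0.16, 0.162]
contact_force: [1.3, -0.3, -0.2]
width: 0.0271
```

Call:
arm_command(
  motion=[
    {"grip": 180,"translation": [-40,0,-50],"spin": 6},
    {"grip": 180,"translation": [-61,0,-95],"spin": 12},
    {"grip": 180,"translation": [-61,0,-95],"spin": 12},
    {"grip": 180,"translation": [-61,0,-95],"spin": 12},
    {"grip": 180,"translation": [-61,0,-95],"spin": 12},
  ],
)

```text
t: 6.32
eef_pos: [0.5114, -0.2627, 0.179]
orientation: [-1.57, -0.001, 0.002]
contact_force: [0.1, -0.2, 0.4]
width: 0.0276
```

```bash
python3 - <<'E'
from h import *
c=cam("scene"); crop(c,200,140,480,300,2.8,"pics/a8.png");c=cam("top"); crop(c,220,120,470,270,3.2,"pics/a8t.png")
x,y,t=armp(-1,.058,.206)
plan((x,y,.12,t),(x,y,.06,t))
E
```

```text
t 6.42 at [ 511.3 -263.   179.4] th 0.1 w 27.8 F [ 0.1 -0.6  0.4]
  transl [124.1  59.3  -3. ] spin -0.3 dist 138
  transl [124.1 119.3  -3. ] spin -0.3 dist 172
```

View pics/a8.png

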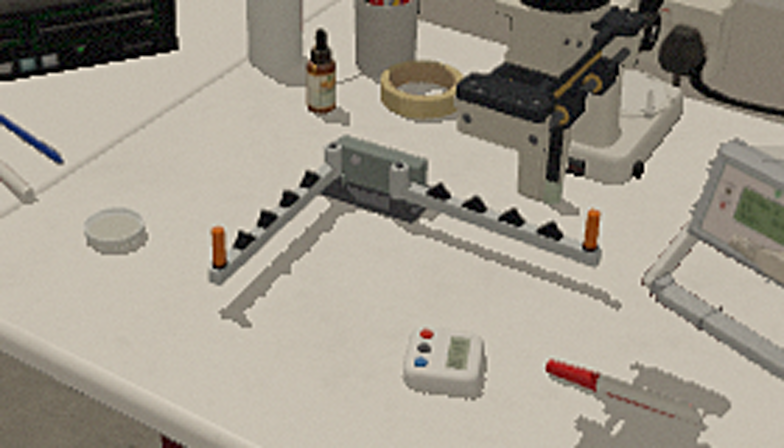

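View pics/a8t.png

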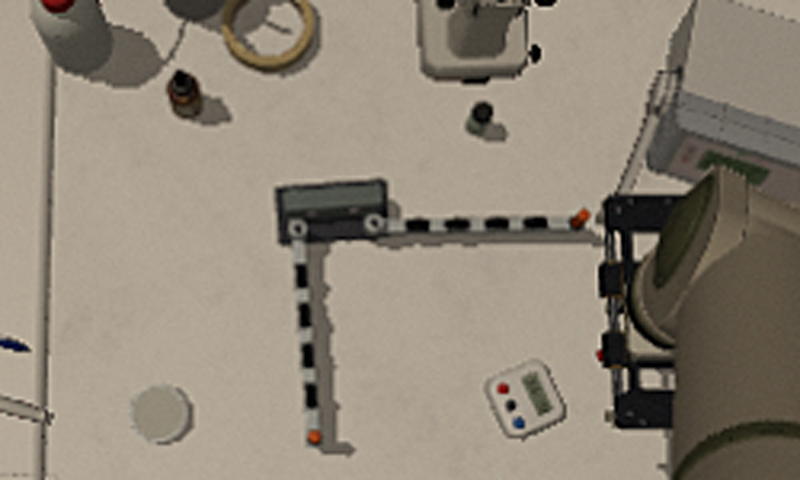

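```bash
python3 - <<'E'
from h import *
T=cam("top");S=cam("scene")
def tri(t,s): 
    q=least_squares(lambda P:np.r_[(proj(T,P)-t).ravel(),(proj(S,P)-s).ravel()],[.7,-.3,.1]);return q.x.round(3),q.fun.round(1)
print(tri([432.6,149],[460.7,191.8]))
print(tri([435,121],[480.0,190]))
crop(S,400,140,590,300,4,"pics/i1.png");crop(T,390,90,520,220,5,"pics/i2.png")
print(proj(S,[[.73,-.304,.14],[.73,-.228,.14],[.53,-.304,.14]]),proj(T,[[.73,-.304,.14],[.73,-.228,.14],[.53,-.304,.14]]))
E
```

```text
(array([ 0.743, -0.349,  0.131]), array([-1.3,  0.9,  1.2, -0.4]))
(array([ 0.849, -0.374,  0.092]), array([-2.1,  1.3,  2. , -0.7]))
[[443.56797614 185.50256803]
 [416.28376398 177.31654057]
 [410.68294523 222.51711217]] [[417.89153213 153.06218111]
 [393.38768336 153.03285013]
 [421.65301723 217.8164492 ]]
```

View pics/i1.png

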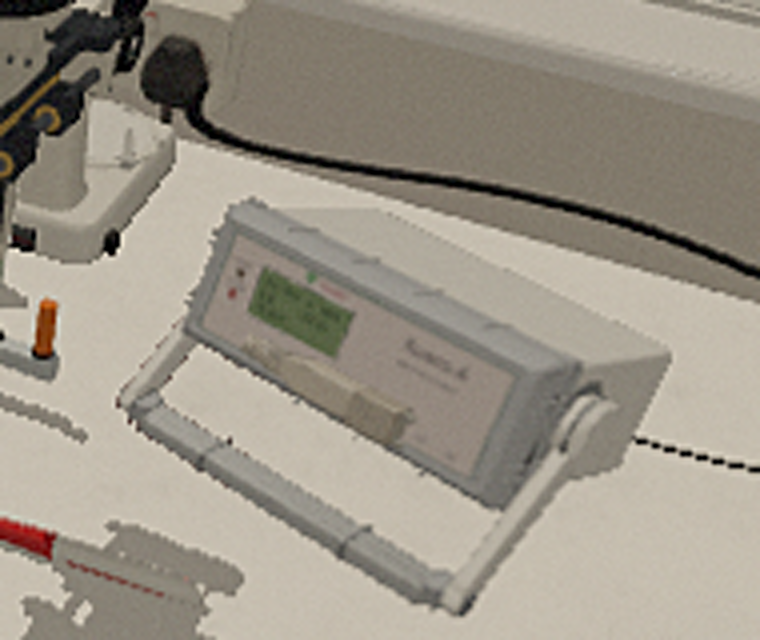

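View pics/i2.png

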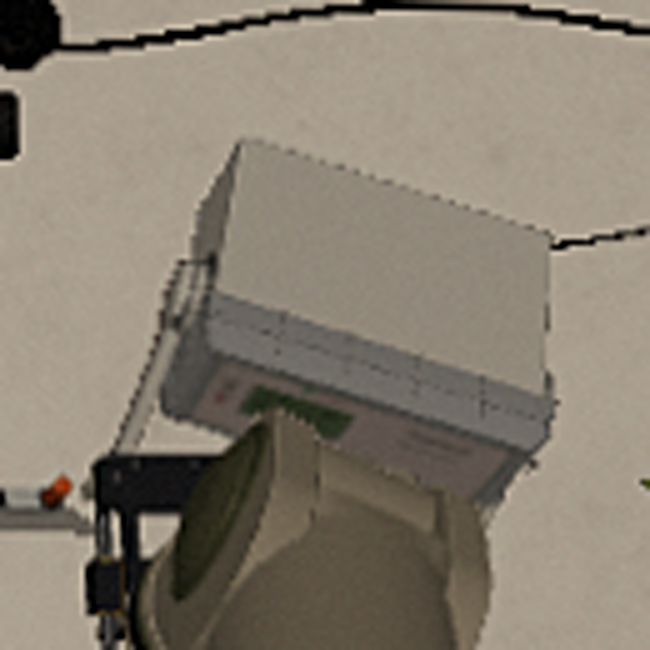

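Call:
arm_command(
  motion=[
    {"grip": 180,"translation": [40,0,2],"spin": 0},
    {"grip": 180,"translation": [80,0,2],"spin": 0},
    {"grip": 180,"translation": [124,0,2],"spin": 0},
    {"grip": 180,"translation": [124,0,2],"spin": 0},
    {"grip": 180,"translation": [124,25,2],"spin": 0},
  ],
)

```text
t: 7.15
eef_pos: [0.6355, -0.2626, 0.1557]
orientation: [-1.572, -0.002, -0.002]
contact_force: [-0.9, 0.3, -0.3]
width: 0.0274
```

```bash
python3 - <<'E'
from h import *
c=cam("scene"); crop(c,340,90,500,250,5,"pics/a9.png")
x,y,t=armp(-1,.058,.203)
plan((x,y,.12,t),(x,y,.062,t))
E
```

```text
t 7.2 at [ 633.  -261.8  151.5] th -0.0 w 27.1 F [-2.   1.1 -1.7]
  transl [ 2.4 31.5 -1. ] spin -0.5 dist 32
  transl [ 2.6 89.5 -1.1] spin -0.5 dist 90
```

View pics/a9.png

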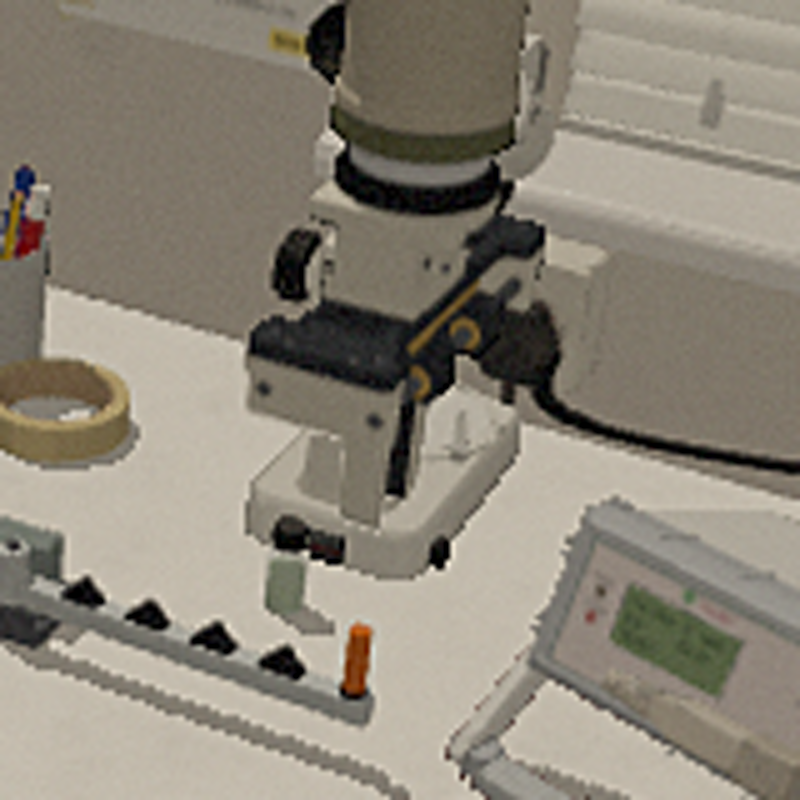

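Call:
arm_command(
  motion=[
    {"grip": 180,"translation": [2,0,-1],"spin": 0},
    {"grip": 180,"translation": [2,25,-1],"spin": 0},
    {"grip": 180,"translation": [2,50,-1],"spin": 0},
    {"grip": 180,"translation": [2,75,-1],"spin": 0},
    {"grip": 180,"translation": [2,87,-1],"spin": 0},
  ],
)

```text
t: 7.82
eef_pos: [0.6365, -0.2637, 0.0675]
orientation: [-1.571, 0.002, -0.001]
contact_force: [-0.7, 0.4, 0.6]
width: 0.0273
```

```bash
python3 - <<'E'
from h import *
c=cam("scene"); crop(c,340,90,500,250,5,"pics/a10.png")
L=[.12,.25,.38,.51,.64]
plan(*[(lambda q:(q[0],q[1],.061,q[2]))(armp(-1,l,.205)) for l in L])
E
```

```text
t 7.88 at [ 636.1 -263.4   66.4] th -0.1 w 27.4 F [ 0.2  0.5 -0.1]
  transl [-13.4   5.4  -1.1] spin 3.0 dist 14
  transl [-39.8   5.4   2. ] spin 10.5 dist 40
  transl [-65.7   5.5   8.6] spin 17.9 dist 66
  transl [-90.4   5.5  18.4] spin 25.4 dist 92
  transl [-113.7    5.5   31.4] spin 32.8 dist 118
```

View pics/a10.png

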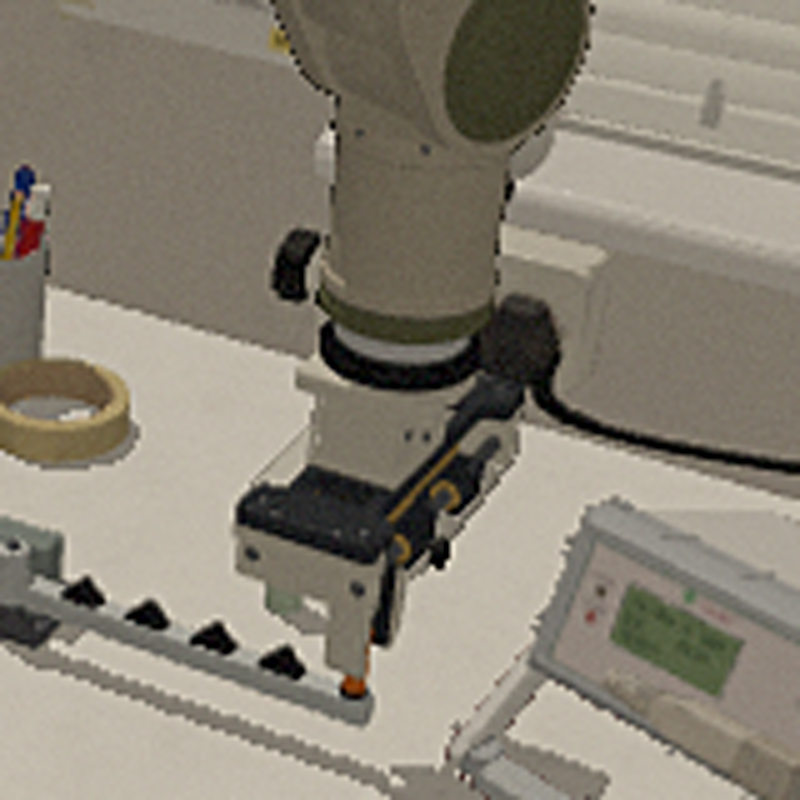

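Call:
arm_command(
  motion=[
    {"grip": 180,"translation": [-13,5,-3],"spin": 3},
    {"grip": 180,"translation": [-40,5,0],"spin": 10.5},
    {"grip": 180,"translation": [-66,5,6],"spin": 18},
    {"grip": 180,"translation": [-90,5,16],"spin": 25},
    {"grip": 180,"translation": [-114,5,29],"spin": 33},
  ],
)

```text
t: 8.5
eef_pos: [0.5224, -0.2356, 0.064]
orientation: [-1.523, 0.456, -0.462]
contact_force: [3.2, 0.3, -0.9]
width: 0.0275
```

```bash
python3 - <<'E'
from h import *
c=cam("scene"); crop(c,300,110,460,270,5,"pics/a11.png")
L=[.66,.78,.92,1.06,1.2]
plan(*[(lambda q:(q[0],q[1],.061,q[2]))(armp(-1,l,.207)) for l in L])
E
```

```text
t 8.55 at [ 518.7 -233.2   63.7] th -33.9 w 27.5 F [-4.   0.9  1.2]
  transl [-1.7  2.7  1.1] spin 0.2 dist 3
  transl [-26.5   2.8   2.7] spin 7.1 dist 27
  transl [-54.9   2.8   8.3] spin 15.1 dist 56
  transl [-82.3   2.8  17.7] spin 23.1 dist 84
  transl [-108.1    2.8   30.9] spin 31.1 dist 112
```

View pics/a11.png

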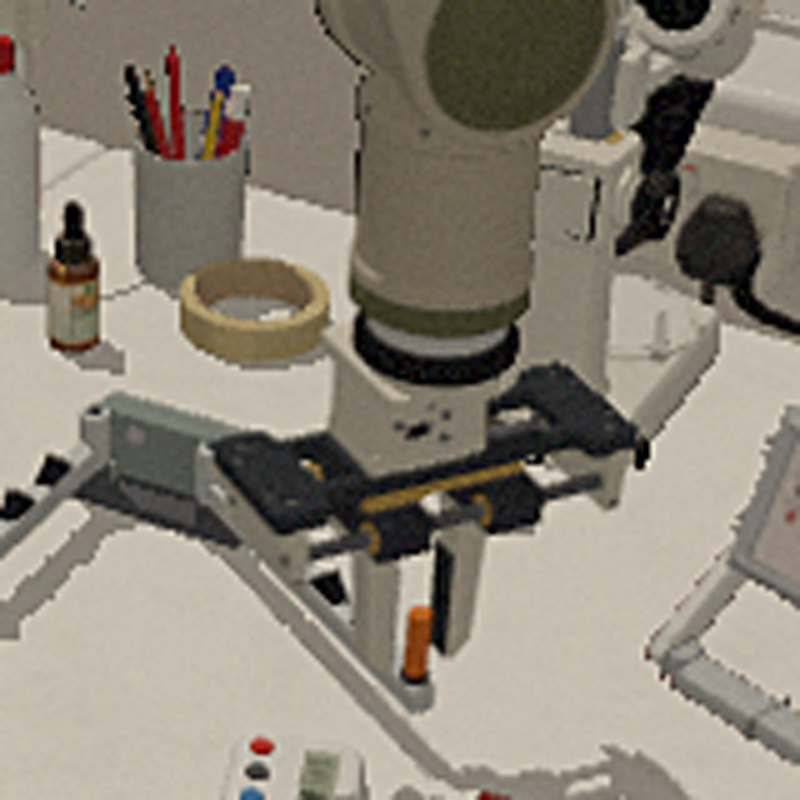

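Call:
arm_command(
  motion=[
    {"grip": 180,"translation": [-2,2,-6],"spin": 0},
    {"grip": 180,"translation": [-26,2,-4],"spin": 7},
    {"grip": 180,"translation": [-55,2,2],"spin": 15},
    {"grip": 180,"translation": [-82,2,11],"spin": 23},
    {"grip": 180,"translation": [-108,2,25],"spin": 31},
  ],
)

```text
t: 9.18
eef_pos: [0.4441, -0.1568, 0.0609]
orientation: [-1.39, 0.875, -0.875]
contact_force: [-5.4, -4.3, 1.9]
width: 0.0274
```

```bash
python3 - <<'E'
from h import *
c=cam("scene"); crop(c,260,110,420,270,5,"pics/a12.png")
L=[1.22,1.3,1.38,1.45,1.5]
plan(*[(lambda q:(q[0],q[1],.061,q[2]))(armp(-1,l,.205)) for l in L])
E
```

```text
t 9.22 at [ 442.2 -152.4   60.5] th -64.7 w 27.5 F [-2.8  4.1 -1.3]
  transl [-7.  -0.5  7.9] spin 1.5 dist 11
  transl [-23.3  -0.4   9. ] spin 6.1 dist 25
  transl [-39.6  -0.4  11.4] spin 10.7 dist 41
  transl [-53.6  -0.3  14.5] spin 14.7 dist 56
  transl [-63.4  -0.3  17.4] spin 17.5 dist 66
```

View pics/a12.png

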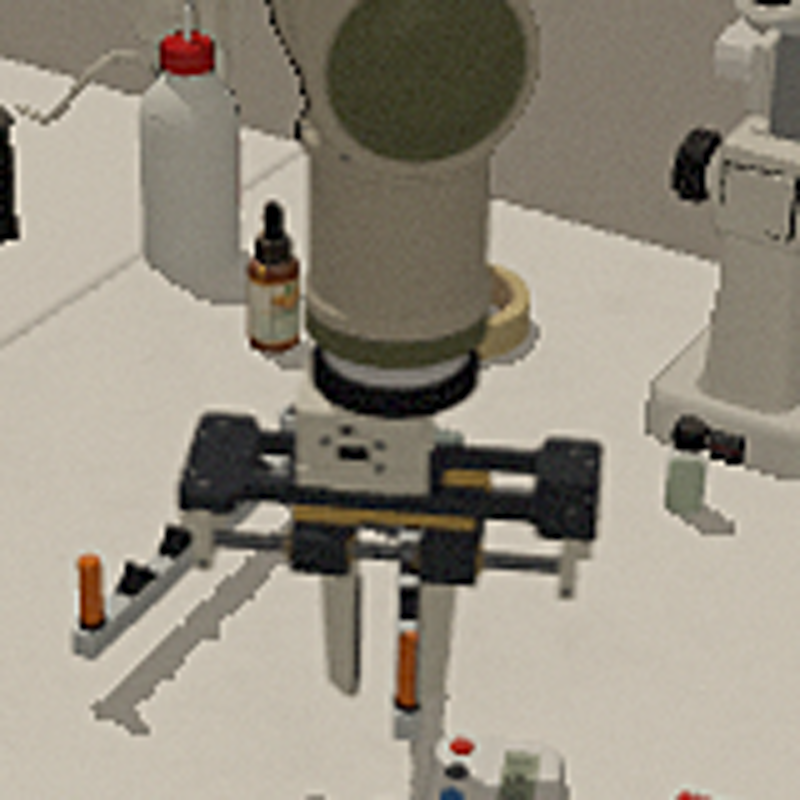

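Call:
arm_command(
  motion=[
    {"grip": 180,"translation": [-7,0,4],"spin": 1.5},
    {"grip": 180,"translation": [-23,0,6],"spin": 6},
    {"grip": 180,"translation": [-40,0,8],"spin": 10.5},
    {"grip": 180,"translation": [-54,0,12],"spin": 14.5},
    {"grip": 180,"translation": [-60,0,14],"spin": 16.5},
  ],
)

```text
t: 9.85
eef_pos: [0.4336, -0.0941, 0.0607]
orientation: [-1.282, 1.086, -1.087]
contact_force: [-0.2, -0.9, -1.1]
width: 0.027
```

Call:
arm_command(
  motion=[
    {"grip": 180,"translation": [0,0,0],"spin": 0},
    {"grip": 180,"translation": [0,-40,0],"spin": 0},
    {"grip": 180,"translation": [0,-80,0],"spin": 0},
    {"grip": 180,"translation": [20,-130,0],"spin": -8},
    {"grip": 180,"translation": [60,-150,0],"spin": -16},
  ],
)

```text
t: 10.48
eef_pos: [0.4434, -0.154, 0.2131]
orientation: [-1.39, 0.867, -0.872]
contact_force: [1.1, -0.2, -0.6]
width: 0.0272
```

```bash
python3 - <<'E'
from h import *
c=cam("scene"); crop(c,220,140,460,300,3.3,"pics/a13.png");c=cam("top"); crop(c,220,120,420,270,4,"pics/a13t.png")
plan((.51,-.355,.15,0))
E
```

```text
t 10.57 at [ 444.1 -158.3  213.5] th -64.5 w 27.2 F [-1.1 -0.1 -0.2]
  transl [205.6  64.6 -25.4] spin -64.5 dist 217
```

View pics/a13.png

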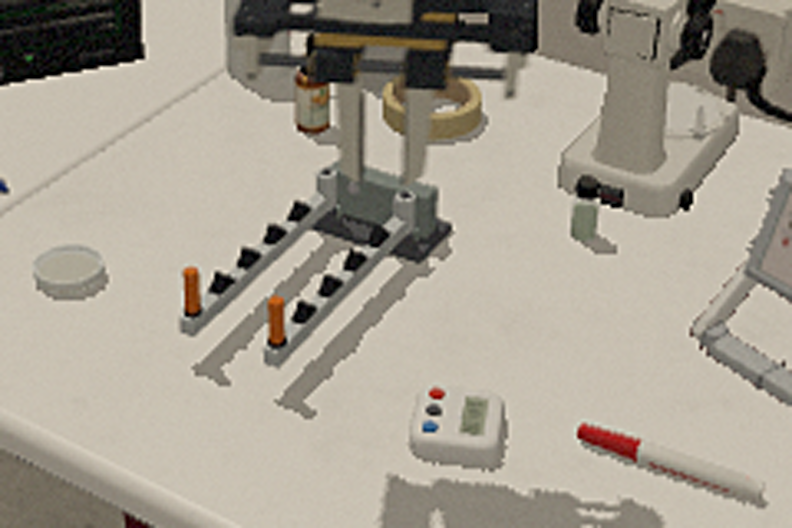

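View pics/a13t.png

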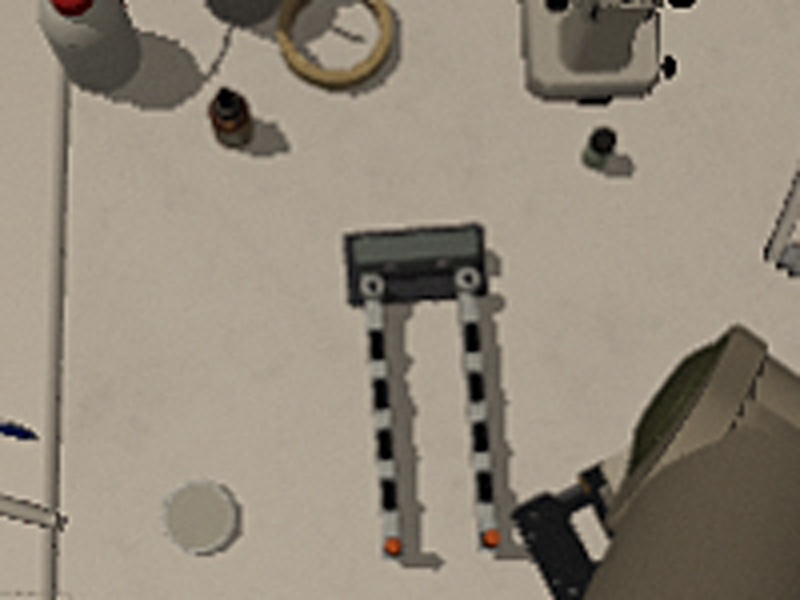

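```bash
python3 - <<'E'
from h import *
T=cam("top");S=cam("scene")
def f(p,full=False):
    x,y,a,l,r,tx,ty=p
    Rz=R.from_euler('z',a).as_matrix(); o=np.array([x,y,0])
    hl=np.array([0,.038,0]);hr=np.array([0,-.038,0]); z=lambda h:np.array([0,0,h])
    pl=hl+.206*np.array([-np.sin(l),np.cos(l),0]); pr=hr+.206*np.array([-np.sin(r),-np.cos(r),0])
    P=np.array([hl+z(.062),hr+z(.062),pl+z(.084),pr+z(.084)])@Rz.T+o
    Q=np.array([hl+z(.062),hr+z(.062),pl+z(.084),pl+z(.044),pr+z(.084),pr+z(.044)])@Rz.T+o
    t=np.array([[313,191.2],[336.8,189.5],[318,256],[342.5,254.2]])
    s=np.array([[319.1,192.7],[343.3,198.8],[277.9,221.5],[277.9,234.5],[303.6,230.3],[303.9,243.9]])
    return np.r_[(proj(T,P)-t).ravel(),(proj(S,Q+[tx,ty,0])-s).ravel(),(np.array([tx,ty])*200)]
q=least_squares(f,[.63,-.02,.065,1.57,1.57,0,0]);print(q.x.round(4));print(q.fun.round(1))
d=unproj(T,[(318,256),(342.5,254.2)],.084);e=unproj(T,[(313,191.2),(336.8,189.5)],.062);print(d,e)
E
```

```text
[ 6.3140e-01 -2.0600e-02  7.7200e-02  1.5556e+00  1.5873e+00  5.0000e-04
 -2.3000e-03]
[ 0.1  0.1  0.1 -0.2 -0.1  0.2  0.2 -0.2  0.1 -0.7 -0.2  0.3 -0.3  0.2
  0.4  0.1 -0.1  0.2 -0.1 -0.3  0.1 -0.5]
[[ 0.42354858  0.00411023  0.084     ]
 [ 0.42822889 -0.0703914   0.084     ]] [[ 0.62868889  0.01761267  0.062     ]
 [ 0.6337255  -0.05806234  0.062     ]]
```

```bash
sed -i "s/^RK=.*/RK=dict(x=.6314,y=-.021,a=.065)/" h.py; python3 - <<'E'
from h import *
S=cam("scene"); print(unproj(S,[(430,241),(515,290)],.015))
plan((.51,-.3585,.12,4))
E
```

```text
[[ 0.65195637 -0.31589431  0.015     ]
 [ 0.58864748 -0.54725615  0.015     ]]
t 10.72 at [ 441.7 -153.7  210.3] th -64.7 w 27.3 F [ 0.3  0.2 -0.4]
  transl [214.4  90.2 -25.9] spin -68.7 dist 234
```

Call:
arm_command(
  motion=[
    {"grip": 118,"translation": [40,5,-5],"spin": -10},
    {"grip": 118,"translation": [85,10,-10],"spin": -20},
    {"grip": 118,"translation": [130,30,-15],"spin": -30},
    {"grip": 118,"translation": [175,60,-20],"spin": -40},
    {"grip": 118,"translation": [214,90,-26],"spin": -50},
  ],
)

```text
t: 11.35
eef_pos: [0.5108, -0.3583, 0.1182]
orientation: [-1.561, 0.196, -0.194]
contact_force: [-0.1, 0.2, -0.5]
width: 0.0497
```

Call:
arm_command(
  motion=[
    {"grip": 118,"translation": [0,0,0],"spin": -10},
    {"grip": 118,"translation": [0,0,0],"spin": -18.7},
    {"grip": 118,"translation": [0,0,0],"spin": -18.7},
    {"grip": 118,"translation": [0,0,0],"spin": -18.7},
    {"grip": 118,"translation": [0,0,0],"spin": -18.7},
  ],
)

```text
t: 11.98
eef_pos: [0.5106, -0.3575, 0.1205]
orientation: [-1.57, -0.055, 0.056]
contact_force: [-0.2, 0.8, -0.3]
width: 0.05
```

```bash
python3 - <<'E'
from h import *
c=cam("scene"); crop(c,360,160,490,310,4,"pics/b1.png");c=cam("top"); crop(c,370,180,480,270,6,"pics/b1t.png")
plan((.51,-.3585,.003,4))
E
```

```text
t 12.07 at [ 510.7 -357.7  120.7] th 4.1 w 50.0 F [ 0.4 -0.7  0.8]
  transl [ -0.7 117.7  -0.7] spin 0.1 dist 118
```

View pics/b1.png

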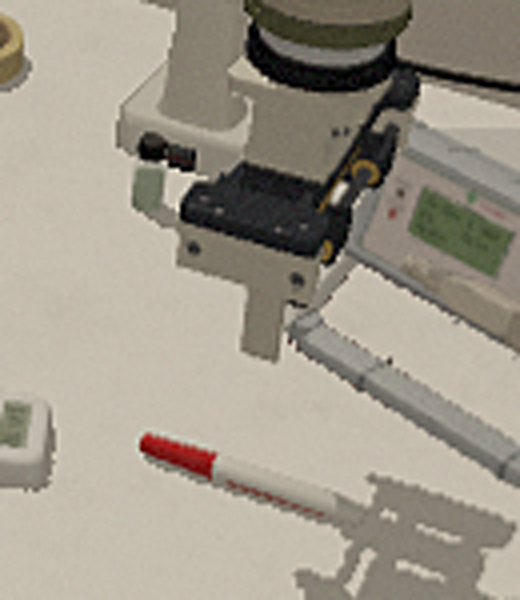

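View pics/b1t.png

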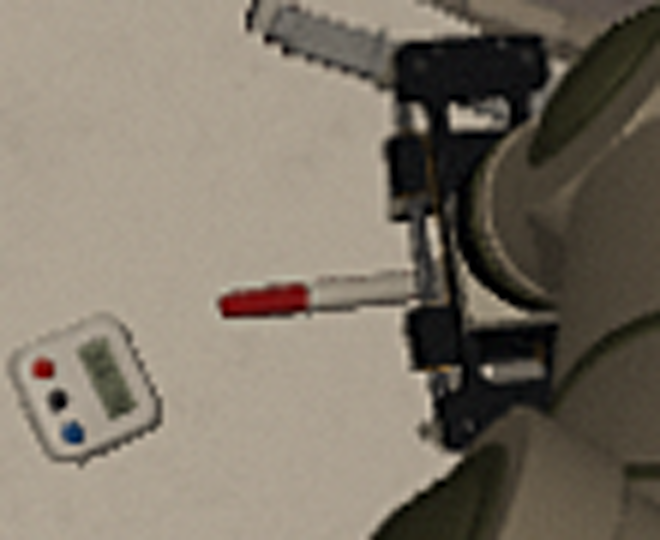

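Call:
arm_command(
  motion=[
    {"grip": 118,"translation": [-0.7,40,-0.7],"spin": 0},
    {"grip": 118,"translation": [-0.7,80,-0.7],"spin": 0},
    {"grip": 118,"translation": [-0.7,105,-0.7],"spin": 0},
    {"grip": 118,"translation": [-0.7,117,-0.7],"spin": 0},
    {"grip": 118,"translation": [-0.7,117,-0.7],"spin": 0},
  ],
)

```text
t: 12.7
eef_pos: [0.5097, -0.3587, 0.0033]
orientation: [-1.57, -0.056, 0.057]
contact_force: [0.2, -0.4, 0.9]
width: 0.0497
```

Call:
arm_command(
  motion=[
    {"grip": 230,"translation": [0,0,0],"spin": 0},
    {"grip": 230,"translation": [0,0,0],"spin": 0},
    {"grip": 230,"translation": [0,0,0],"spin": 0},
    {"grip": 230,"translation": [0,0,0],"spin": 0},
    {"grip": 230,"translation": [0,0,0],"spin": 0},
  ],
)

```text
t: 13.32
eef_pos: [0.5101, -0.3589, 0.004]
orientation: [-1.57, -0.057, 0.056]
contact_force: [0.1, 0.8, 4.4]
width: 0.0149
```

```bash
python3 - <<'E'
from h import *
c=cam("scene"); crop(c,360,160,490,310,4,"pics/b2.png")
x,y=rack(-.065,0);x2,y2=rack(-.185,0);print(x,y,x2,y2)
plan((.51,-.3585,.13,3.7),(x,y,.13,3.7))
E
```

```text
0.5665372641613654 -0.02522202552426087 0.44679067492080926 -0.03301653418443478
t 13.38 at [ 510.1 -358.9    4. ] th 4.1 w 14.6 F [-0.9 -0.   5.1]
  transl [   0.  -126.     0.4] spin 0.4 dist 126
  transl [  80.4 -126.   328.7] spin 0.4 dist 361
```

View pics/b2.png

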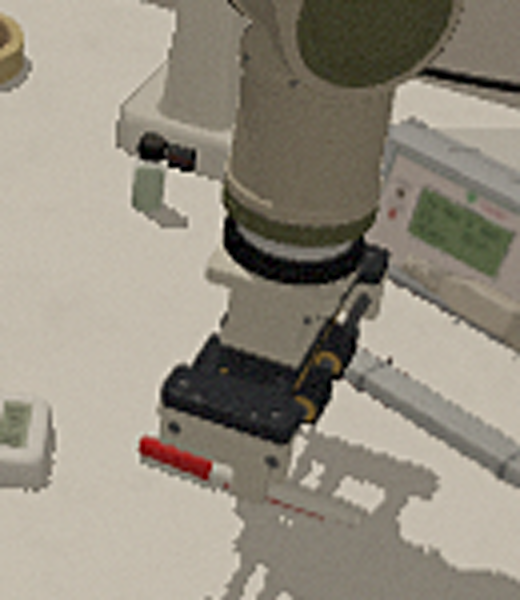

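Call:
arm_command(
  motion=[
    {"grip": 230,"translation": [0,-5,0],"spin": 0},
    {"grip": 230,"translation": [0,-20,0],"spin": 0},
    {"grip": 230,"translation": [0,-50,0],"spin": 0},
    {"grip": 230,"translation": [0,-95,20],"spin": 0},
    {"grip": 230,"translation": [10,-126,50],"spin": 0},
  ],
  grip_force=35,
)

```text
t: 14.0
eef_pos: [0.5158, -0.309, 0.1323]
orientation: [-1.571, -0.055, 0.053]
contact_force: [1.1, 0.4, 0.0]
width: 0.0144
```

Call:
arm_command(
  motion=[
    {"grip": 230,"translation": [12,0,50],"spin": 0},
    {"grip": 230,"translation": [25,0,105],"spin": 0},
    {"grip": 230,"translation": [38,0,160],"spin": 0},
    {"grip": 230,"translation": [50,0,215],"spin": 0},
    {"grip": 230,"translation": [62,0,255],"spin": 0},
  ],
)

```text
t: 14.62
eef_pos: [0.5598, -0.0467, 0.1306]
orientation: [-1.569, -0.058, 0.057]
contact_force: [0.6, 0.0, -0.1]
width: 0.0145
```

```bash
python3 - <<'E'
from h import *
c=cam("scene"); crop(c,260,120,420,280,5,"pics/b3.png")
x,y=rack(-.065,0)
plan((x,y,.1,3.7),(x,y,.047,3.7))
E
```

```text
t 14.68 at [561.2 -40.7 130.2] th 4.5 w 14.3 F [ 1.5  4.5 -1.2]
  transl [ 6.5 30.3 14.9] spin 0.8 dist 34
  transl [ 6.4 83.3 14.7] spin 0.8 dist 85
```

View pics/b3.png

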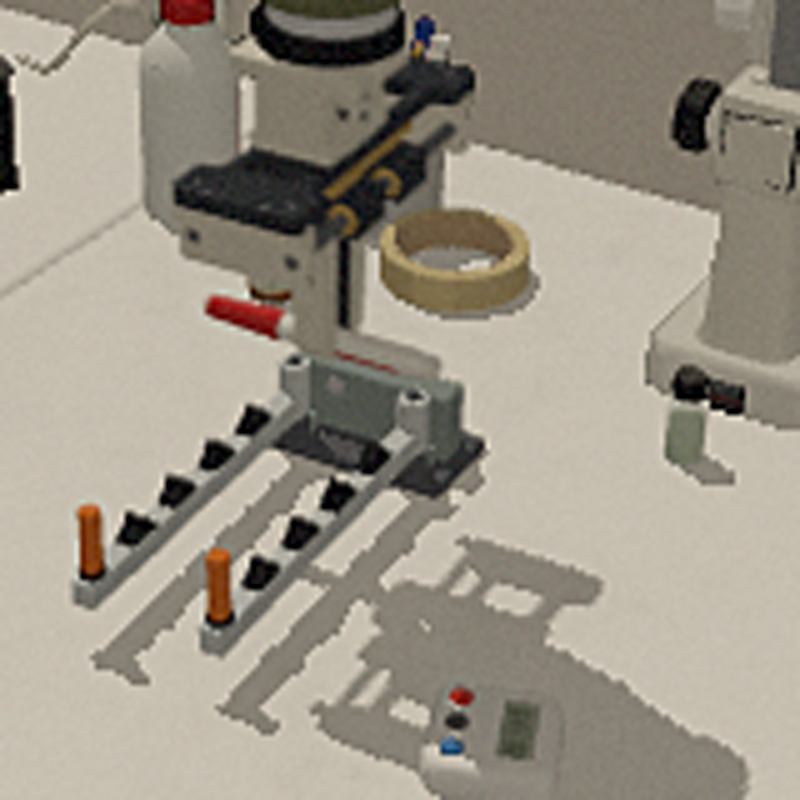

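Call:
arm_command(
  motion=[
    {"grip": 230,"translation": [6.4,10,14.8],"spin": 0.8},
    {"grip": 230,"translation": [6.4,40,14.8],"spin": 0.8},
    {"grip": 230,"translation": [6.4,65,14.8],"spin": 0.8},
    {"grip": 230,"translation": [6.4,75,14.8],"spin": 0.8},
    {"grip": 230,"translation": [6.4,75,14.8],"spin": 0.8},
  ],
)

```text
t: 15.3
eef_pos: [0.5648, -0.0349, 0.0543]
orientation: [-1.571, -0.043, 0.045]
contact_force: [-0.0, 0.1, -0.1]
width: 0.0143
```

```bash
python3 - <<'E'
from h import *
c=cam("scene"); crop(c,260,120,420,280,5,"pics/b4.png")
x,y=rack(-.065,0)
plan((x,y,.047,3.7))
E
```

```text
t 15.35 at [565.2 -34.8  54.9] th 3.3 w 14.2 F [ 0.7  0.  -0.1]
  transl [1.9 7.9 9.5] spin -0.4 dist 12
```

View pics/b4.png

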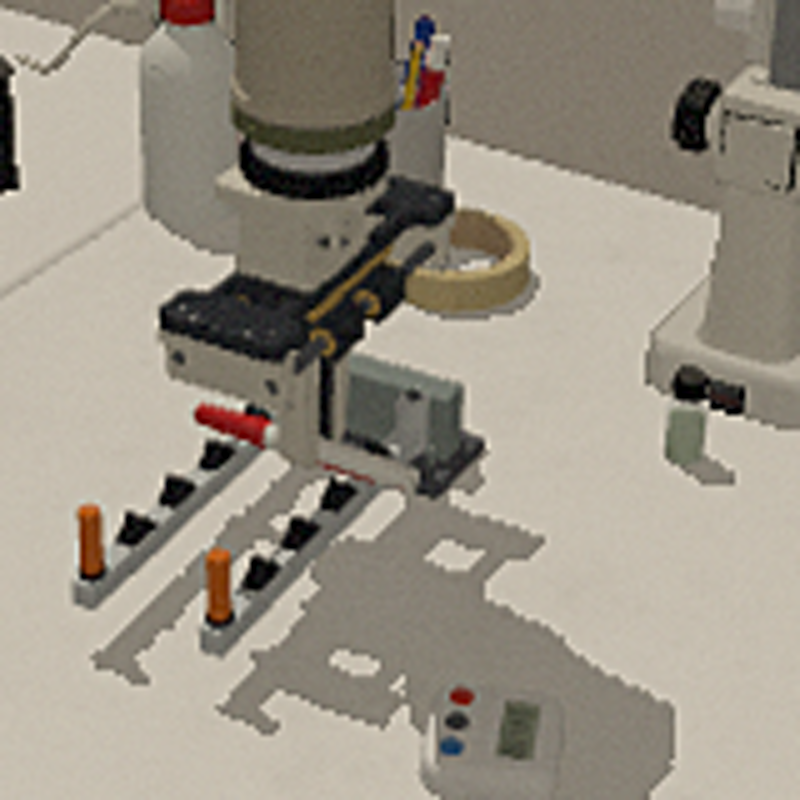

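Call:
arm_command(
  motion=[
    {"grip": 230,"translation": [2,0,9.5],"spin": -0.4},
    {"grip": 230,"translation": [2,5,9.5],"spin": -0.4},
    {"grip": 230,"translation": [2,5,9.5],"spin": -0.4},
    {"grip": 230,"translation": [2,5,9.5],"spin": -0.4},
    {"grip": 230,"translation": [2,5,9.5],"spin": -0.4},
  ],
)

```text
t: 15.98
eef_pos: [0.5665, -0.0247, 0.0497]
orientation: [-1.57, -0.051, 0.051]
contact_force: [-0.1, -0.1, -0.5]
width: 0.0143
```

```bash
python3 - <<'E'
from h import *
x,y=rack(-.065,0)
plan((x,y,.048,3.7))
E
```

```text
t 15.97 at [566.5 -24.7  49.7] th 3.7 w 14.3 F [-0.1 -0.1 -0.5]
  transl [-0.   1.7 -0.5] spin 0.0 dist 2
```

Call:
arm_command(
  motion=[
    {"grip": 230,"translation": [0,1.5,0],"spin": 0},
    {"grip": 189,"translation": [0,1.5,0],"spin": 0},
    {"grip": 189,"translation": [0,1.5,0],"spin": 0},
    {"grip": 189,"translation": [0,1.5,0],"spin": 0},
    {"grip": 189,"translation": [0,-20,0],"spin": 0},
  ],
)

```text
t: 16.6
eef_pos: [0.5656, -0.0246, 0.0688]
orientation: [-1.57, -0.049, 0.053]
contact_force: [-0.2, 0.7, 0.0]
width: 0.0243
```

Call:
arm_command(
  motion=[
    {"grip": 189,"translation": [0,-25,0],"spin": 0},
    {"grip": 150,"translation": [0,-60,0],"spin": 0},
    {"grip": 118,"translation": [0,-80,20],"spin": 0},
    {"grip": 118,"translation": [0,-80,75],"spin": 0},
    {"grip": 118,"translation": [0,-80,130],"spin": 0},
  ],
)

```text
t: 17.23
eef_pos: [0.5582, 0.1062, 0.1502]
orientation: [-1.57, -0.051, 0.049]
contact_force: [1.1, 1.2, -0.2]
width: 0.0495
```

```bash
python3 - <<'E'
from h import *
c=cam("scene"); crop(c,240,140,400,280,5,"pics/b5.png");c=cam("top"); crop(c,280,160,380,270,6,"pics/b5t.png");crop(c,180,170,310,290,6,"pics/b5l.png")
plan((.465,.333,.1,-15.5))
E
```

```text
t 17.32 at [557.3 112.4 149.4] th 4.2 w 49.7 F [-0.  -1.1 -0.8]
  transl [-75.8  50.1 226.7] spin 19.7 dist 244
```

View pics/b5.png

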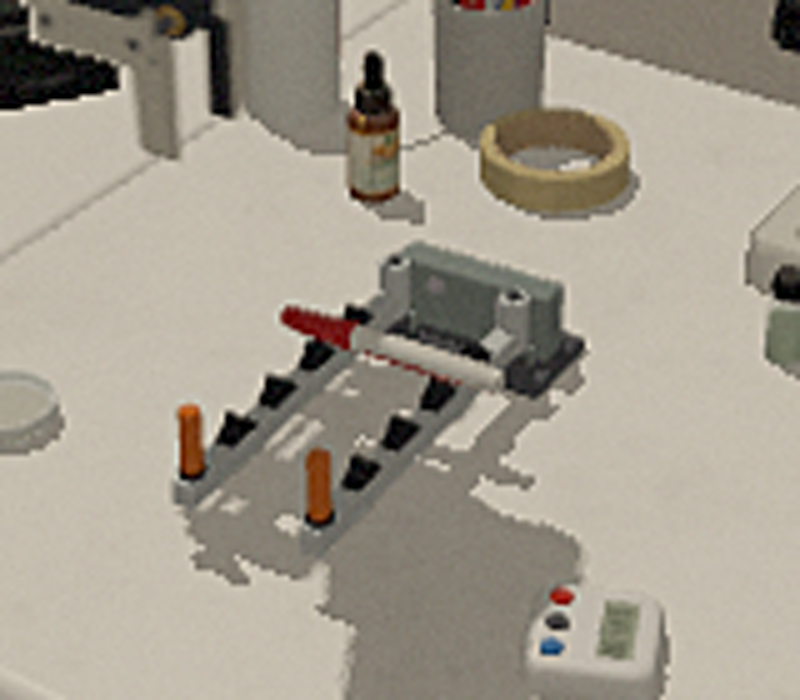

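View pics/b5t.png

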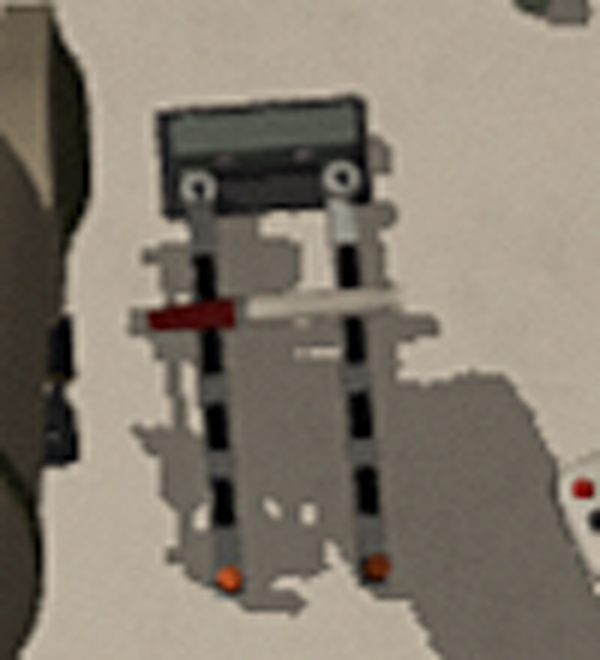

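View pics/b5l.png

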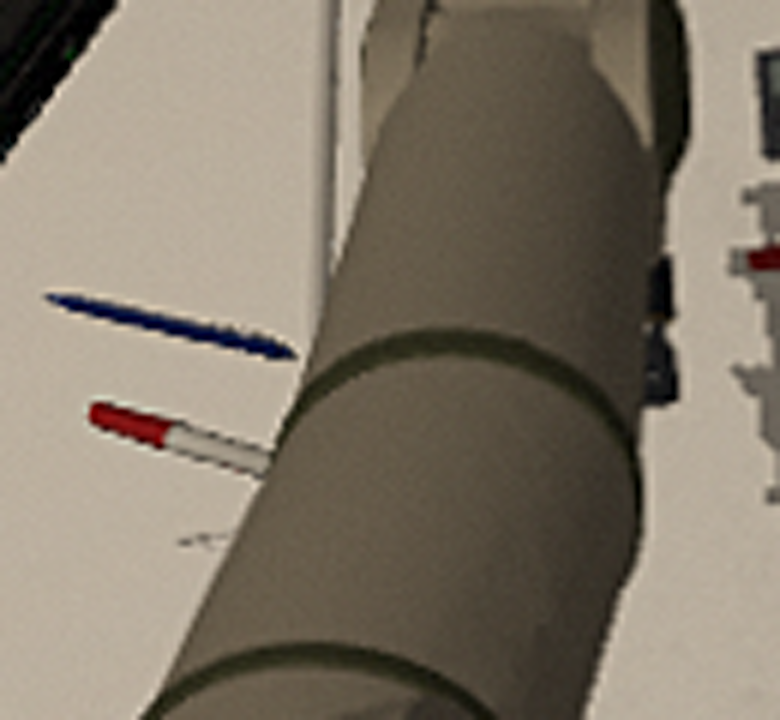

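Call:
arm_command(
  motion=[
    {"grip": 159,"translation": [-5,0,45],"spin": 5},
    {"grip": 159,"translation": [-25,0,90],"spin": 10},
    {"grip": 159,"translation": [-45,0,135],"spin": 15},
    {"grip": 159,"translation": [-65,10,185],"spin": 20.5},
    {"grip": 159,"translation": [-76,30,227],"spin": 20.5},
  ],
)

```text
t: 17.95
eef_pos: [0.4667, 0.3287, 0.1199]
orientation: [-1.557, 0.229, -0.231]
contact_force: [0.3, 0.6, 0.0]
width: 0.0348
```

Call:
arm_command(
  motion=[
    {"grip": 159,"translation": [0,0,0],"spin": 0},
    {"grip": 159,"translation": [0,0,0],"spin": 0},
    {"grip": 159,"translation": [0,0,0],"spin": 0},
    {"grip": 159,"translation": [0,0,0],"spin": 0},
    {"grip": 159,"translation": [0,0,0],"spin": 0},
  ],
)

```text
t: 18.58
eef_pos: [0.468, 0.3262, 0.1199]
orientation: [-1.558, 0.231, -0.231]
contact_force: [0.2, 0.4, -0.4]
width: 0.035
```

```bash
python3 - <<'E'
from h import *
c=cam("scene"); crop(c,140,120,280,240,5.5,"pics/c1.png");c=cam("top"); crop(c,180,190,310,290,6,"pics/c1t.png")
plan((.465,.334,.003,-16.4))
E
```

```text
t 18.68 at [467.8 326.5 119.8] th -16.8 w 34.8 F [ 0.6 -0.6 -0.3]
  transl [ -4.8 116.8   6.4] spin -0.4 dist 117
```

View pics/c1.png

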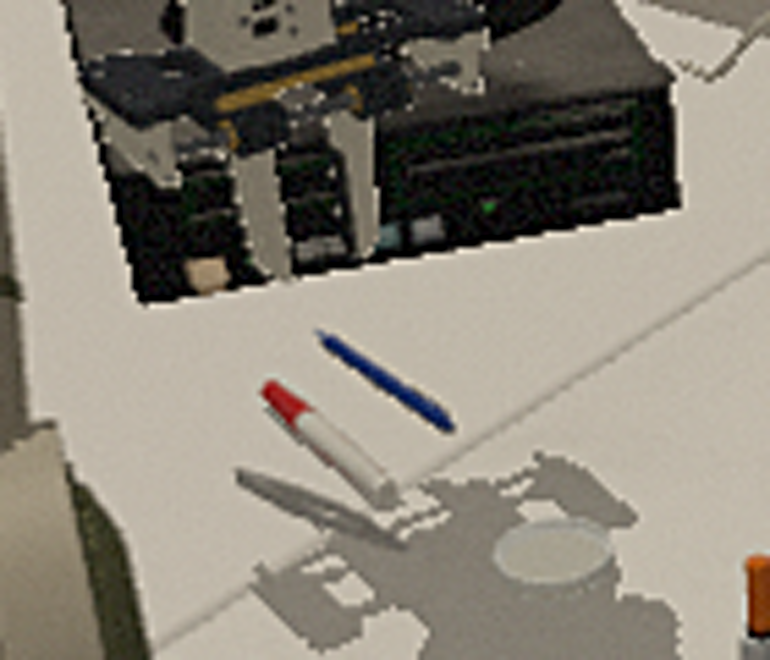

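View pics/c1t.png

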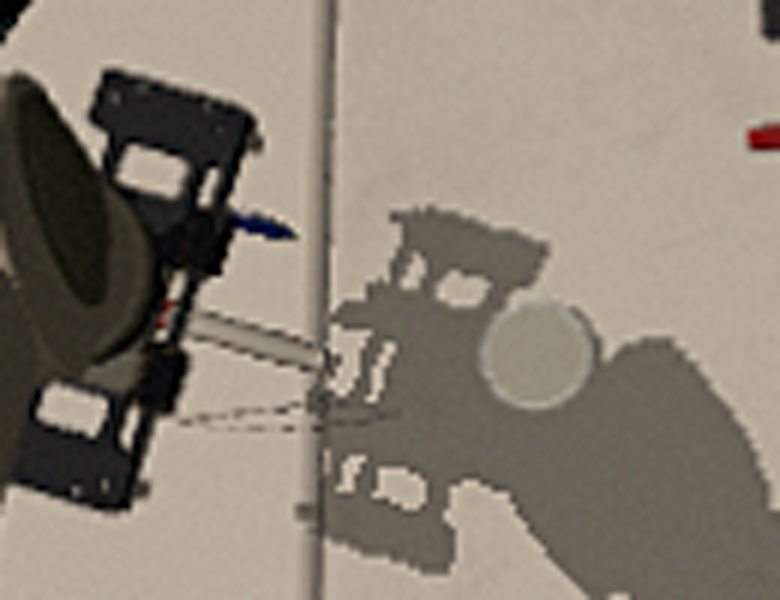

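```bash
python3 - <<'E'
from h import *
T=cam("top");S=cam("scene")
def m(n,t,s,z):
    a=unproj(T,t,z);b=unproj(S,s,z)
    for w in(a,b,(a+b)/2): d=w[1]-w[0];print(n,w.mean(0).round(4),np.linalg.norm(d).round(3),np.degrees(np.arctan2(d[1],d[0])).round(1),w[:,:2].round(3).tolist())
m("fcp",np.array([(178,423),(402,412)])/6+[180,190],np.array([(237,475),(405,547)])/5.5+[140,120],.0055)
print(unproj(S,np.array([(265,385),(395,500)])/5.5+[140,120],.008),unproj(S,np.array([(320,333),(453,428)])/5.5+[140,120],.0045))
print(unproj(T,np.array([(325,362),(297,237)])/6+[180,190],.006))
E
```

```text
fcp [0.417  0.2926 0.0055] 0.121 -87.4 [[0.414, 0.353], [0.42, 0.232]]
fcp [0.4174 0.29   0.0055] 0.121 -89.4 [[0.417, 0.351], [0.418, 0.229]]
fcp [0.4172 0.2913 0.0055] 0.121 -88.4 [[0.415, 0.352], [0.419, 0.231]]
[[0.4867707  0.40387685 0.008     ]
 [0.44379435 0.26137446 0.008     ]] [[0.54897131 0.42565929 0.0045    ]
 [0.51626412 0.28972591 0.0045    ]]
[[0.44672671 0.2740903  0.006     ]
 [0.51457618 0.29099758 0.006     ]]
```

Call:
arm_command(
  motion=[
    {"grip": 178,"translation": [-4.8,20,6.4],"spin": -0.4},
    {"grip": 178,"translation": [-4.8,60,6.4],"spin": -0.4},
    {"grip": 178,"translation": [-4.8,90,6.4],"spin": -0.4},
    {"grip": 178,"translation": [-4.8,95,6.4],"spin": -0.4},
    {"grip": 178,"translation": [-4.8,95,6.4],"spin": -0.4},
  ],
)

```text
t: 19.4
eef_pos: [0.465, 0.3342, 0.025]
orientation: [-1.559, 0.225, -0.225]
contact_force: [0.8, 0.2, 0.5]
width: 0.0282
```

```bash
python3 - <<'E'
from h import *
c=cam("scene"); crop(c,140,120,280,240,5.5,"pics/c2.png");c=cam("top"); crop(c,180,190,310,290,6,"pics/c2t.png")
plan((.465,.334,.003,-16.4))
E
```

```text
t 19.5 at [465.4 334.5  25.7] th -16.4 w 27.9 F [ 0.9  0.4 -0.4]
  transl [-0.2 22.7 -0.6] spin 0.0 dist 23
```

View pics/c2.png

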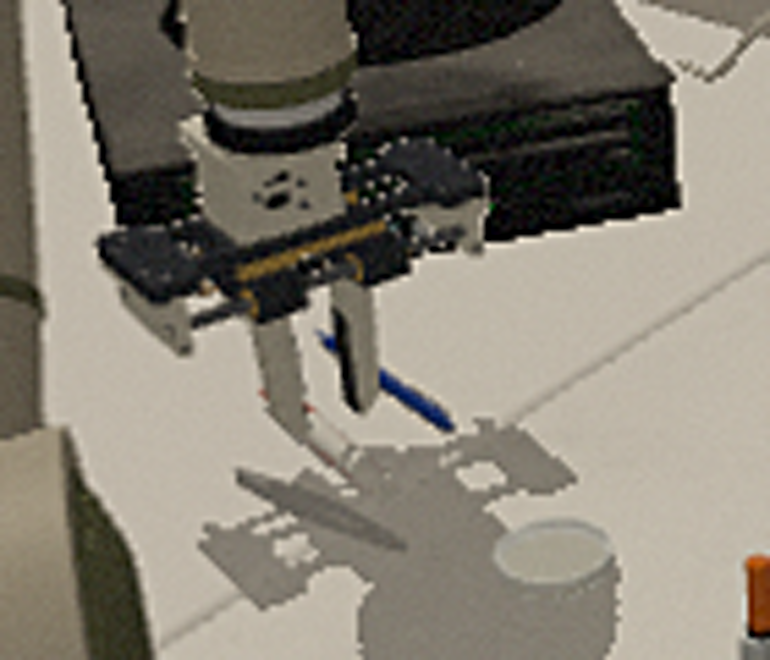

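View pics/c2t.png

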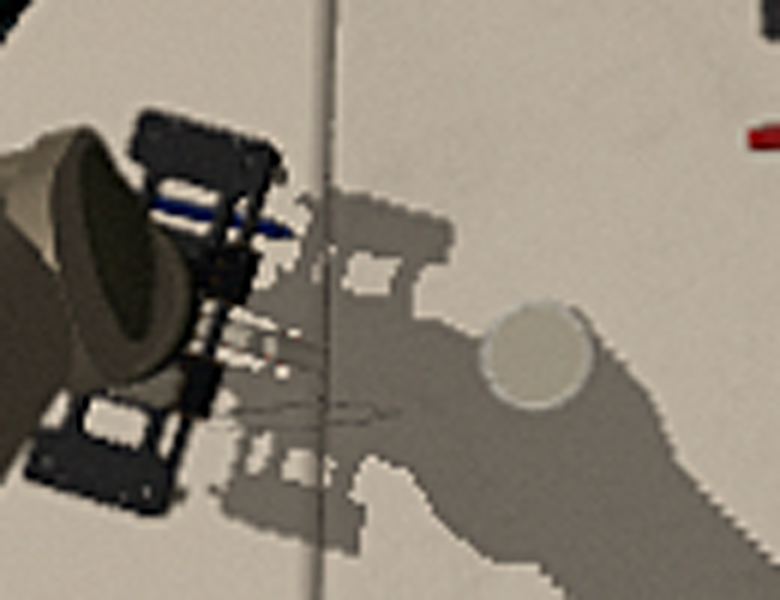

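Call:
arm_command(
  motion=[
    {"grip": 178,"translation": [0,15,0],"spin": 0},
    {"grip": 178,"translation": [0,22,0],"spin": 0},
    {"grip": 178,"translation": [0,22,0],"spin": 0},
    {"grip": 230,"translation": [0,22,0],"spin": 0},
    {"grip": 230,"translation": [0,22,0],"spin": 0},
  ],
  grip_force=25,
)

```text
t: 20.12
eef_pos: [0.4649, 0.3343, 0.0028]
orientation: [-1.559, 0.224, -0.225]
contact_force: [-0.6, -0.4, -0.3]
width: 0.0146
```

Call:
arm_command(
  motion=[
    {"grip": 230,"translation": [0,0,0],"spin": 0},
    {"grip": 230,"translation": [0,-5,0],"spin": 0},
    {"grip": 230,"translation": [0,-40,0],"spin": 0},
    {"grip": 230,"translation": [0,-80,0],"spin": 0},
    {"grip": 230,"translation": [0,-120,0],"spin": 0},
  ],
  grip_force=35,
)

```text
t: 20.75
eef_pos: [0.4646, 0.3341, 0.1241]
orientation: [-1.559, 0.225, -0.224]
contact_force: [0.6, 0.5, 0.1]
width: 0.0141
```

Call:
arm_command(
  motion=[
    {"grip": 230,"translation": [0,0,0],"spin": 0},
    {"grip": 230,"translation": [0,0,0],"spin": 0},
    {"grip": 230,"translation": [0,0,0],"spin": 0},
    {"grip": 230,"translation": [0,0,0],"spin": 0},
    {"grip": 230,"translation": [0,0,0],"spin": 0},
  ],
)

```text
t: 21.38
eef_pos: [0.4647, 0.334, 0.122]
orientation: [-1.56, 0.225, -0.224]
contact_force: [0.1, -0.4, 0.1]
width: 0.0139
```

```bash
python3 - <<'E'
from h import *
c=cam("scene"); crop(c,140,100,280,220,5.5,"pics/c3.png")
x,y=rack(-.105,0); print(x,y)
plan((x,y,.13,3.7))
E
```

```text
0.5266217344145133 -0.027820195077652175
t 21.43 at [464.7 334.1 122.2] th -16.4 w 14.1 F [-0.8 -0.1  0.4]
  transl [ 161.5   -7.6 -329.7] spin -20.1 dist 367
```

View pics/c3.png

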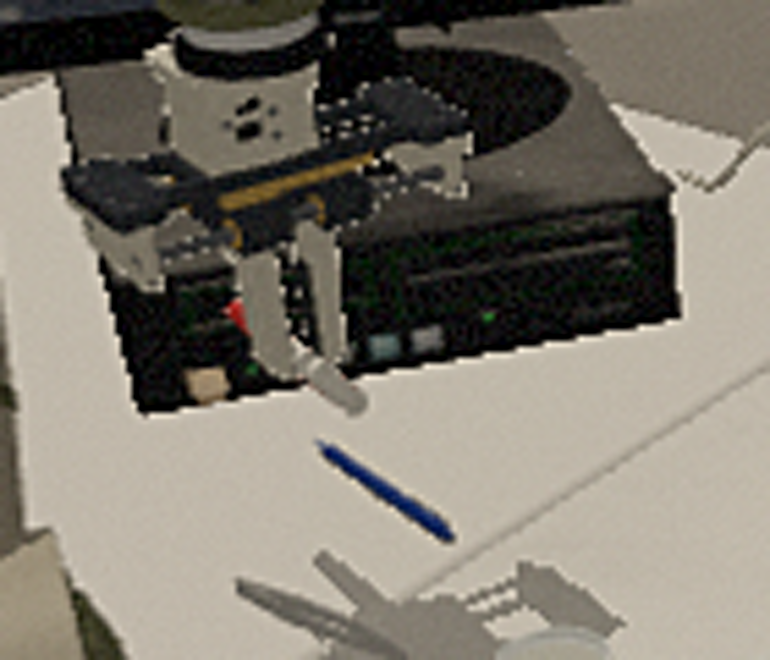

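Call:
arm_command(
  motion=[
    {"grip": 230,"translation": [20,-8,-45],"spin": -5},
    {"grip": 230,"translation": [45,-8,-95],"spin": -10},
    {"grip": 230,"translation": [70,-8,-145],"spin": -15},
    {"grip": 230,"translation": [95,-8,-195],"spin": -20.1},
    {"grip": 230,"translation": [120,-8,-245],"spin": -20.1},
  ],
)

```text
t: 22.05
eef_pos: [0.5111, 0.0635, 0.1307]
orientation: [-1.57, -0.052, 0.052]
contact_force: [1.4, 0.3, -0.0]
width: 0.014
```

Call:
arm_command(
  motion=[
    {"grip": 230,"translation": [10,0,-35],"spin": 0},
    {"grip": 230,"translation": [10,0,-94],"spin": 0},
    {"grip": 230,"translation": [10,0,-94],"spin": 0},
    {"grip": 230,"translation": [10,0,-94],"spin": 0},
    {"grip": 230,"translation": [10,0,-94],"spin": 0},
  ],
)

```text
t: 22.68
eef_pos: [0.5268, -0.0263, 0.1305]
orientation: [-1.57, -0.053, 0.053]
contact_force: [0.1, 0.2, 0.5]
width: 0.0139
```

```bash
python3 - <<'E'
from h import *
c=cam("scene"); crop(c,240,110,400,270,5,"pics/c4.png")
x,y=rack(-.105,0)
plan((x,y,.055,3.7))
E
```

```text
t 22.73 at [526.9 -26.2 130.5] th 3.9 w 14.4 F [-0.1 -0.9 -0.7]
  transl [-0.3 75.5 -1.6] spin 0.2 dist 76
```

View pics/c4.png

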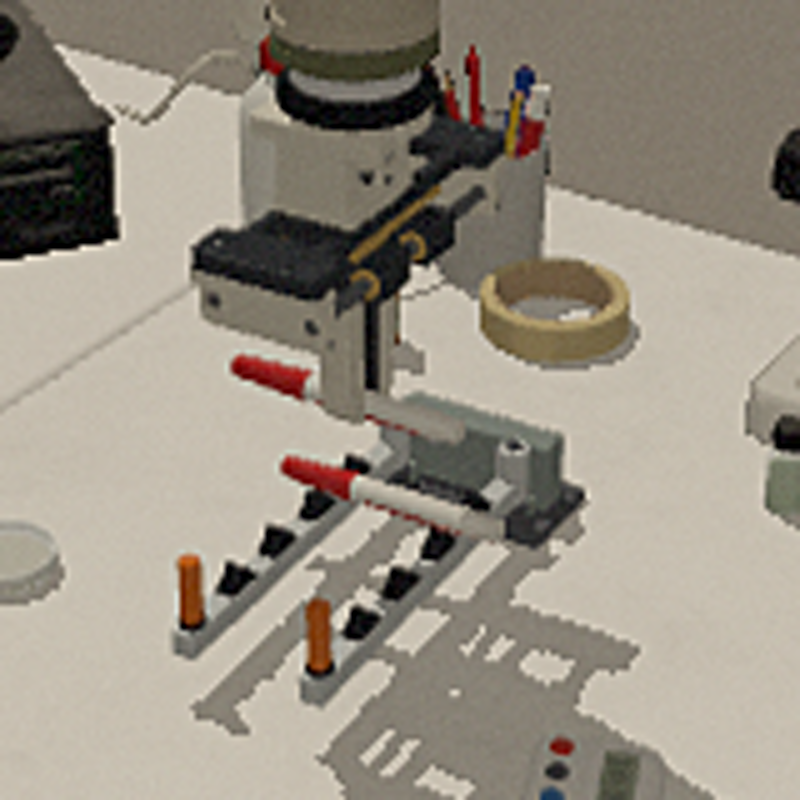

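Call:
arm_command(
  motion=[
    {"grip": 230,"translation": [0,40,-1.5],"spin": 0.2},
    {"grip": 230,"translation": [0,70,-1.5],"spin": 0.2},
    {"grip": 230,"translation": [0,82,-1.5],"spin": 0.2},
    {"grip": 230,"translation": [0,82,-1.5],"spin": 0.2},
    {"grip": 230,"translation": [0,82,-1.5],"spin": 0.2},
  ],
)

```text
t: 23.35
eef_pos: [0.5274, -0.029, 0.0494]
orientation: [-1.57, -0.049, 0.048]
contact_force: [-0.1, -1.0, 0.9]
width: 0.0143
```

```bash
python3 - <<'E'
from h import *
c=cam("scene"); crop(c,240,130,400,290,5,"pics/c5.png")
x,y=rack(-.105,0)
plan((x,y,.047,3.7))
E
```

```text
t 23.4 at [527.5 -29.1  49.5] th 3.5 w 14.1 F [ 0.2 -0.2 -0.4]
  transl [-0.8  2.5  1.3] spin -0.2 dist 3
```

View pics/c5.png

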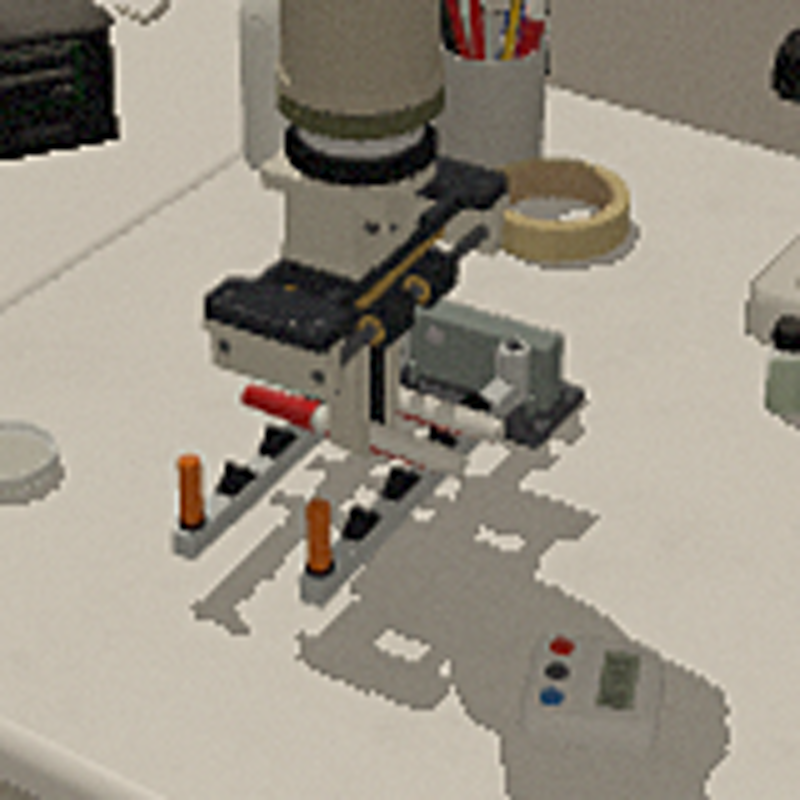

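Release with a small opening, then rise.

Call:
arm_command(
  motion=[
    {"grip": 230,"translation": [-0.8,2,1],"spin": 0},
    {"grip": 193,"translation": [-0.8,2,1],"spin": 0},
    {"grip": 193,"translation": [-0.8,2,1],"spin": 0},
    {"grip": 193,"translation": [-0.8,2,1],"spin": 0},
    {"grip": 193,"translation": [-0.8,-20,1],"spin": 0},
  ],
)

```text
t: 24.02
eef_pos: [0.5253, -0.0284, 0.0679]
orientation: [-1.57, -0.046, 0.05]
contact_force: [0.8, 1.3, 0.1]
width: 0.0229
```

Call:
arm_command(
  motion=[
    {"grip": 193,"translation": [0,-25,0],"spin": 0},
    {"grip": 193,"translation": [0,-60,0],"spin": 0},
    {"grip": 193,"translation": [0,-80,20],"spin": 0},
    {"grip": 185,"translation": [0,-80,75],"spin": 0},
    {"grip": 185,"translation": [0,-80,130],"spin": 0},
  ],
)

```text
t: 24.65
eef_pos: [0.5183, 0.1025, 0.1492]
orientation: [-1.57, -0.048, 0.046]
contact_force: [0.8, 0.6, -0.9]
width: 0.0255
```

Call:
arm_command(
  motion=[
    {"grip": 185,"translation": [-10,0,40],"spin": 1},
    {"grip": 185,"translation": [-20,0,60],"spin": 2},
    {"grip": 185,"translation": [-20,0,60],"spin": 2},
    {"grip": 185,"translation": [-20,0,60],"spin": 2},
    {"grip": 185,"translation": [-20,0,60],"spin": 2},
  ],
)

```text
t: 25.28
eef_pos: [0.4951, 0.1588, 0.1487]
orientation: [-1.571, -0.02, 0.019]
contact_force: [0.5, 0.4, -0.4]
width: 0.0255
```

```bash
python3 - <<'E'
from h import *
c=cam("scene"); crop(c,240,140,400,280,5,"pics/c6.png");crop(c,140,140,280,240,5.5,"pics/c6l.png");c=cam("top"); crop(c,280,160,380,270,6,"pics/c6t.png")
plan((.417,.291,.1,1.6))
E
```

```text
t 25.38 at [495.  159.  148.7] th 1.4 w 25.0 F [-0.1  0.4 -0.2]
  transl [-74.7  48.6 133.9] spin -0.2 dist 161
```

View pics/c6.png

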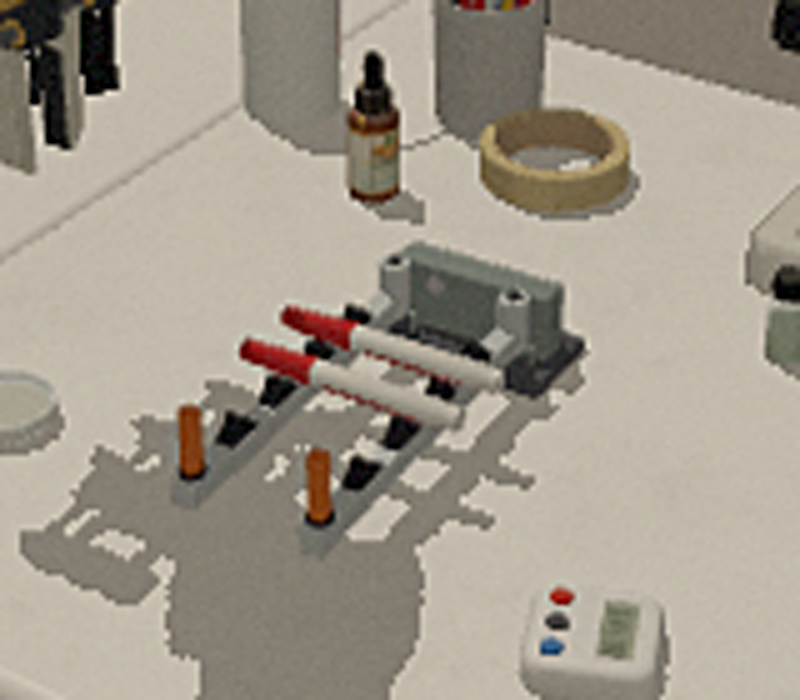

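View pics/c6l.png

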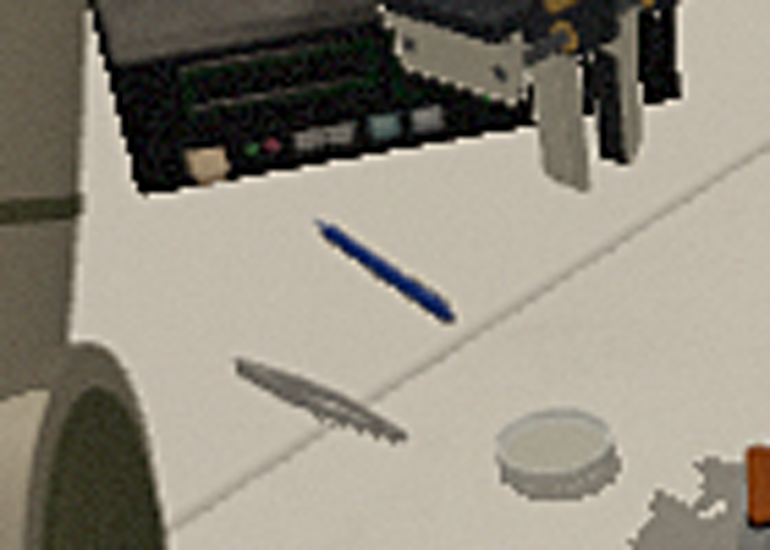

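View pics/c6t.png

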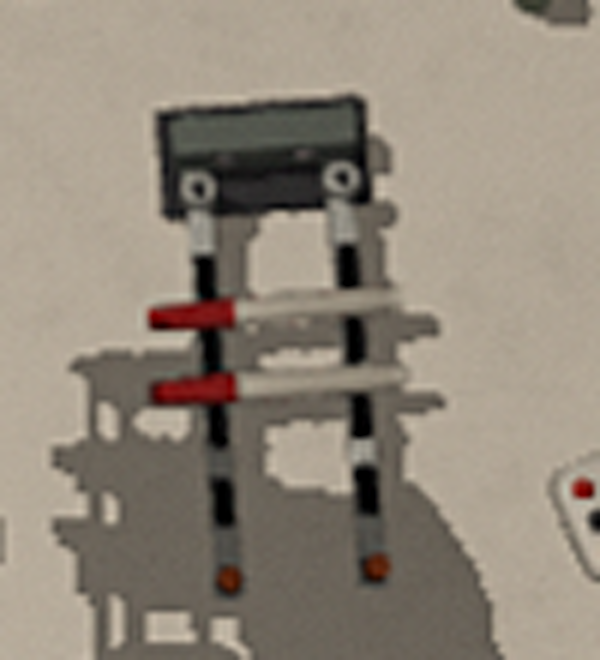

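Call:
arm_command(
  motion=[
    {"grip": 173,"translation": [-25,10,45],"spin": 0},
    {"grip": 173,"translation": [-50,30,90],"spin": 0},
    {"grip": 173,"translation": [-74.7,49,134],"spin": 0},
    {"grip": 173,"translation": [-74.7,80,134],"spin": 0},
    {"grip": 173,"translation": [-74.7,110,134],"spin": 0},
  ],
)

```text
t: 26.0
eef_pos: [0.4162, 0.2927, 0.0378]
orientation: [-1.57, -0.022, 0.021]
contact_force: [-0.2, -0.7, -0.0]
width: 0.0298
```

Call:
arm_command(
  motion=[
    {"grip": 173,"translation": [0,0,0],"spin": 0},
    {"grip": 173,"translation": [0,0,0],"spin": 0},
    {"grip": 173,"translation": [0,0,0],"spin": 0},
    {"grip": 173,"translation": [0,0,0],"spin": 0},
    {"grip": 173,"translation": [0,0,0],"spin": 0},
  ],
)

```text
t: 26.62
eef_pos: [0.4165, 0.2923, 0.0392]
orientation: [-1.57, -0.021, 0.02]
contact_force: [-0.3, -0.3, -0.3]
width: 0.0301
```

```bash
python3 - <<'E'
from h import *
c=cam("scene"); crop(c,140,140,280,240,5.5,"pics/d1.png")
c=cam("top"); crop(c,180,190,310,290,6,"pics/d1t.png")
plan((.417,.291,.003,1.6))
E
```

```text
t 26.73 at [416.4 292.2  38.9] th 1.5 w 29.8 F [0.1 0.6 0.3]
  transl [ 0.6 35.9 -1.2] spin -0.1 dist 36
```

View pics/d1.png

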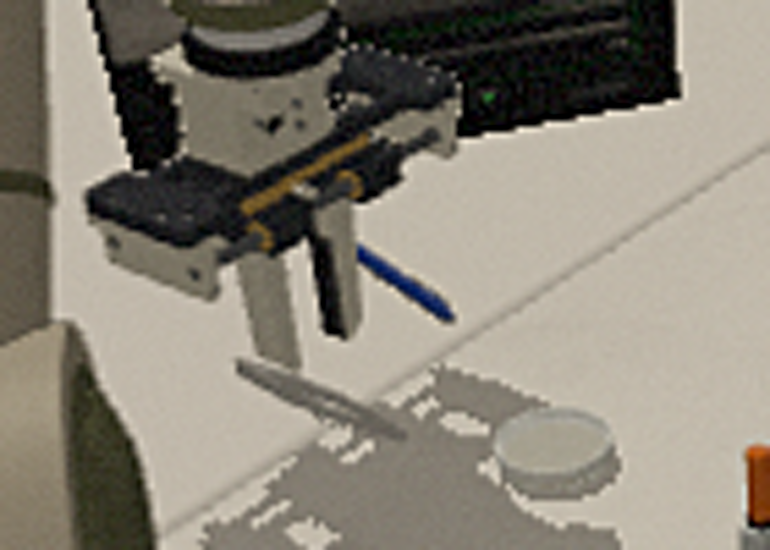

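View pics/d1t.png

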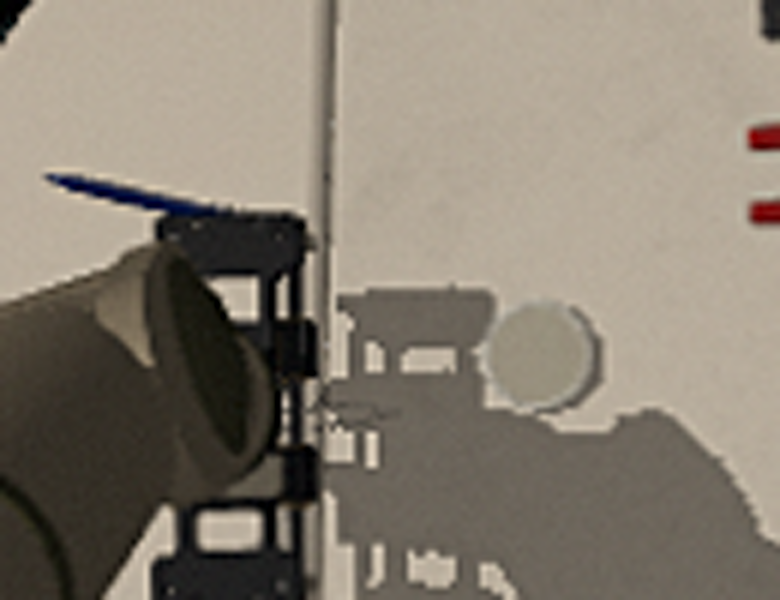

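Call:
arm_command(
  motion=[
    {"grip": 173,"translation": [0.5,20,-1],"spin": 0},
    {"grip": 173,"translation": [0.5,35.5,-1],"spin": 0},
    {"grip": 173,"translation": [0.5,35.5,-1],"spin": 0},
    {"grip": 240,"translation": [0.5,35.5,-1],"spin": 0},
    {"grip": 240,"translation": [0.5,35.5,-1],"spin": 0},
  ],
  grip_force=25,
)

```text
t: 27.35
eef_pos: [0.417, 0.2912, 0.0036]
orientation: [-1.57, -0.021, 0.02]
contact_force: [0.1, 0.1, 0.0]
width: 0.0146
```

Call:
arm_command(
  motion=[
    {"grip": 240,"translation": [0,0,0],"spin": 0},
    {"grip": 240,"translation": [0,-5,0],"spin": 0},
    {"grip": 240,"translation": [0,-30,0],"spin": 0},
    {"grip": 240,"translation": [0,-70,0],"spin": 0},
    {"grip": 240,"translation": [0,-115,0],"spin": 0},
  ],
  grip_force=35,
)

```text
t: 27.98
eef_pos: [0.4164, 0.2908, 0.1194]
orientation: [-1.571, -0.02, 0.021]
contact_force: [0.8, -0.2, 0.8]
width: 0.012
```

Call:
arm_command(
  motion=[
    {"grip": 240,"translation": [0,-5,0],"spin": 0},
    {"grip": 240,"translation": [0,-5,0],"spin": 0},
    {"grip": 240,"translation": [0,-5,0],"spin": 0},
    {"grip": 240,"translation": [0,-5,0],"spin": 0},
    {"grip": 240,"translation": [0,-5,0],"spin": 0},
  ],
)

```text
t: 28.6
eef_pos: [0.4166, 0.2908, 0.1224]
orientation: [-1.572, -0.02, 0.021]
contact_force: [0.6, 0.2, 0.4]
width: 0.0116
```

```bash
python3 - <<'E'
from h import *
c=cam("scene"); crop(c,140,120,280,240,5.5,"pics/d2.png")
x,y=rack(-.145,0); print(x,y)
plan((x,y,.13,3.7))
E
```

```text
0.48670620466766135 -0.030418364631043478
t 28.65 at [416.7 290.8 122.6] th 1.5 w 11.7 F [ 0.3 -0.3  0.5]
  transl [  61.5   -7.2 -322.9] spin -2.2 dist 329
```

View pics/d2.png

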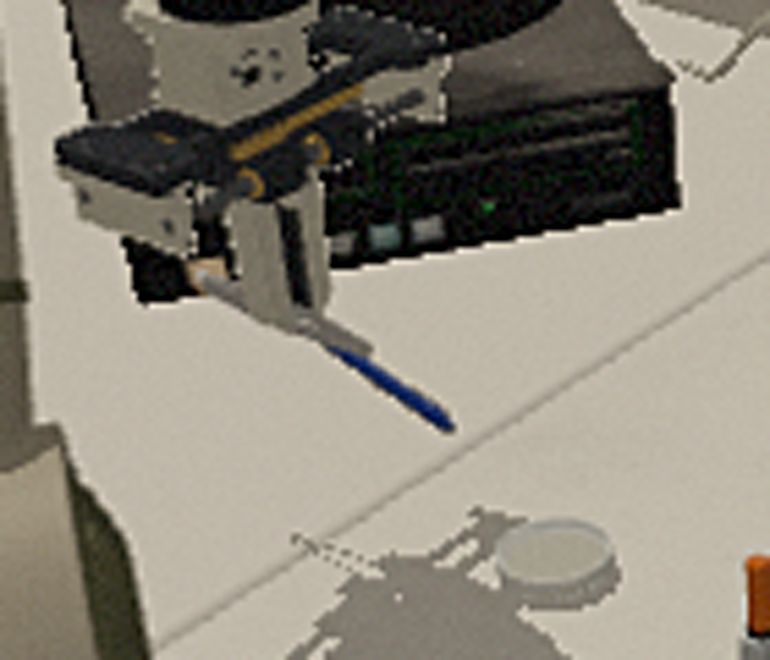

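Call:
arm_command(
  motion=[
    {"grip": 240,"translation": [10,-8,-45],"spin": -1},
    {"grip": 240,"translation": [20,-8,-95],"spin": -2},
    {"grip": 240,"translation": [30,-8,-145],"spin": -2},
    {"grip": 240,"translation": [42,-8,-200],"spin": -2},
    {"grip": 240,"translation": [52,-8,-255],"spin": -2},
  ],
)

```text
t: 29.28
eef_pos: [0.476, 0.0358, 0.131]
orientation: [-1.57, -0.049, 0.048]
contact_force: [0.8, 0.1, -0.4]
width: 0.0121
```

Call:
arm_command(
  motion=[
    {"grip": 240,"translation": [8,0,-45],"spin": 0},
    {"grip": 240,"translation": [9,0,-68],"spin": 0},
    {"grip": 240,"translation": [9,0,-68],"spin": 0},
    {"grip": 240,"translation": [9,0,-68],"spin": 0},
    {"grip": 240,"translation": [9,0,-68],"spin": 0},
  ],
)

```text
t: 29.9
eef_pos: [0.4886, -0.0285, 0.131]
orientation: [-1.57, -0.05, 0.05]
contact_force: [-2.0, -0.2, 0.8]
width: 0.0117
```

```bash
python3 - <<'E'
from h import *
c=cam("scene"); crop(c,220,120,380,280,5,"pics/d3.png")
x,y=rack(-.145,0)
plan((x,y,.049,3.7))
E
```

```text
t 29.95 at [488.6 -28.6 131.1] th 3.6 w 11.7 F [0.8 0.6 0.9]
  transl [-2.  82.1 -1.7] spin -0.1 dist 82
```

View pics/d3.png

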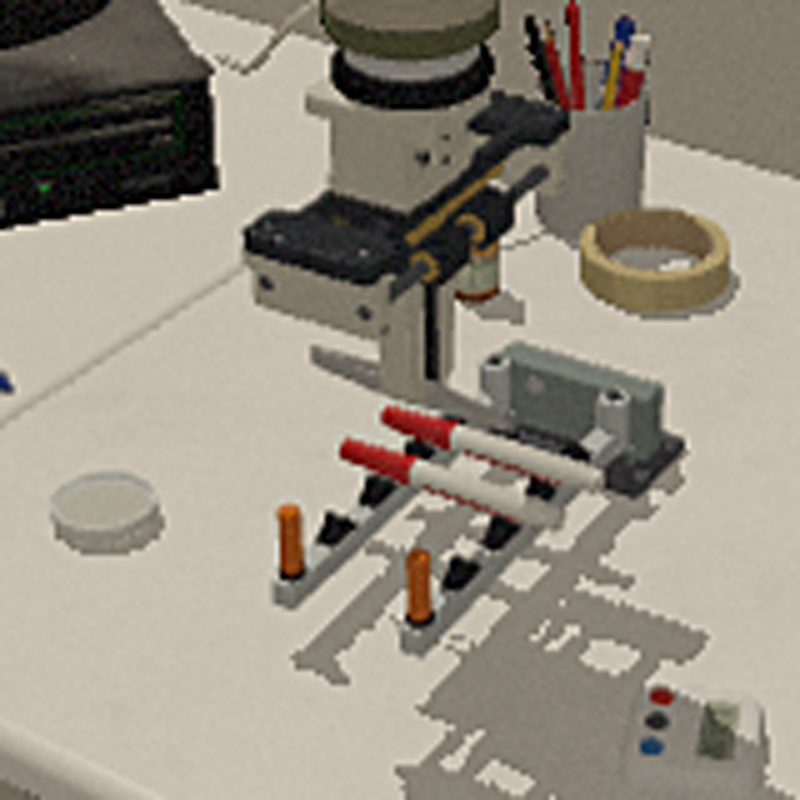

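Call:
arm_command(
  motion=[
    {"grip": 240,"translation": [-2,35,-1.5],"spin": 0},
    {"grip": 240,"translation": [-2,65,-1.5],"spin": 0},
    {"grip": 240,"translation": [-2,81,-1.5],"spin": 0},
    {"grip": 240,"translation": [-2,81,-1.5],"spin": 0},
    {"grip": 240,"translation": [-2,81,-1.5],"spin": 0},
  ],
)

```text
t: 30.58
eef_pos: [0.487, -0.031, 0.0506]
orientation: [-1.57, -0.049, 0.048]
contact_force: [-0.2, 1.3, -0.8]
width: 0.0116
```

```bash
python3 - <<'E'
from h import *
c=cam("scene"); crop(c,220,140,380,280,5,"pics/d4.png")
x,y=rack(-.145,0)
plan((x,y,.048,3.7))
E
```

```text
t 30.62 at [487.2 -31.1  50.8] th 3.5 w 11.7 F [ 0.1 -0.4 -0.4]
  transl [-0.4  2.8  0.7] spin -0.2 dist 3
```

View pics/d4.png

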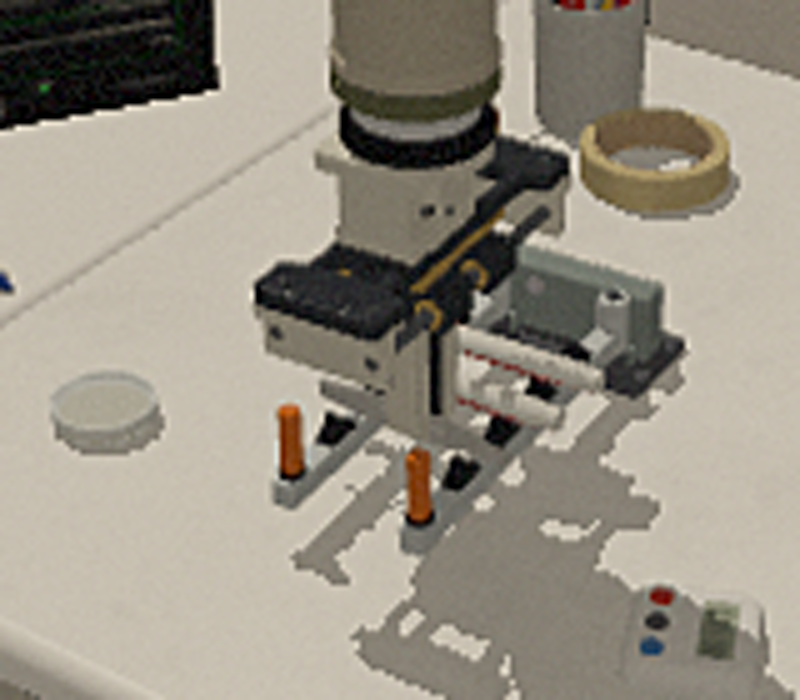

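Call:
arm_command(
  motion=[
    {"grip": 240,"translation": [0,2.5,0.5],"spin": 0},
    {"grip": 240,"translation": [0,2.5,0.5],"spin": 0},
    {"grip": 200,"translation": [0,2.5,0.5],"spin": 0},
    {"grip": 200,"translation": [0,2.5,0.5],"spin": 0},
    {"grip": 200,"translation": [0,2.5,0.5],"spin": 0},
  ],
)

```text
t: 31.25
eef_pos: [0.4868, -0.0309, 0.0477]
orientation: [-1.57, -0.048, 0.048]
contact_force: [0.2, 0.9, 0.0]
width: 0.0201
```

Call:
arm_command(
  motion=[
    {"grip": 200,"translation": [0,-15,0],"spin": 0},
    {"grip": 200,"translation": [0,-45,0],"spin": 0},
    {"grip": 200,"translation": [0,-90,0],"spin": 0},
    {"grip": 185,"translation": [5,-100,50],"spin": 5},
    {"grip": 185,"translation": [10,-100,105],"spin": 10},
  ],
)

```text
t: 31.88
eef_pos: [0.4912, 0.0751, 0.15]
orientation: [-1.567, 0.091, -0.096]
contact_force: [0.6, 0.8, -0.3]
width: 0.0255
```

Call:
arm_command(
  motion=[
    {"grip": 185,"translation": [0,0,50],"spin": 7},
    {"grip": 185,"translation": [0,0,60],"spin": 7},
    {"grip": 185,"translation": [0,0,60],"spin": 7},
    {"grip": 185,"translation": [0,0,60],"spin": 7},
    {"grip": 185,"translation": [0,0,60],"spin": 7},
  ],
)

```text
t: 32.5
eef_pos: [0.4971, 0.1325, 0.1479]
orientation: [-1.563, 0.186, -0.187]
contact_force: [0.3, -0.7, -0.3]
width: 0.0258
```

```bash
python3 - <<'E'
from h import *
c=cam("scene"); crop(c,240,140,400,280,5,"pics/d6.png");crop(c,140,140,280,240,5.5,"pics/d6l.png");T=c
c=cam("top"); crop(c,280,160,380,270,6,"pics/d6t.png");crop(c,180,190,310,290,6,"pics/d6tl.png")
plan((.5315,.3585,.1,-13.4))
E
```

```text
t 32.6 at [497.2 133.  147.8] th -13.6 w 25.5 F [ 0.1 -0.5 -0.2]
  transl [-19.6  47.8 227.3] spin -0.2 dist 233
```

View pics/d6.png

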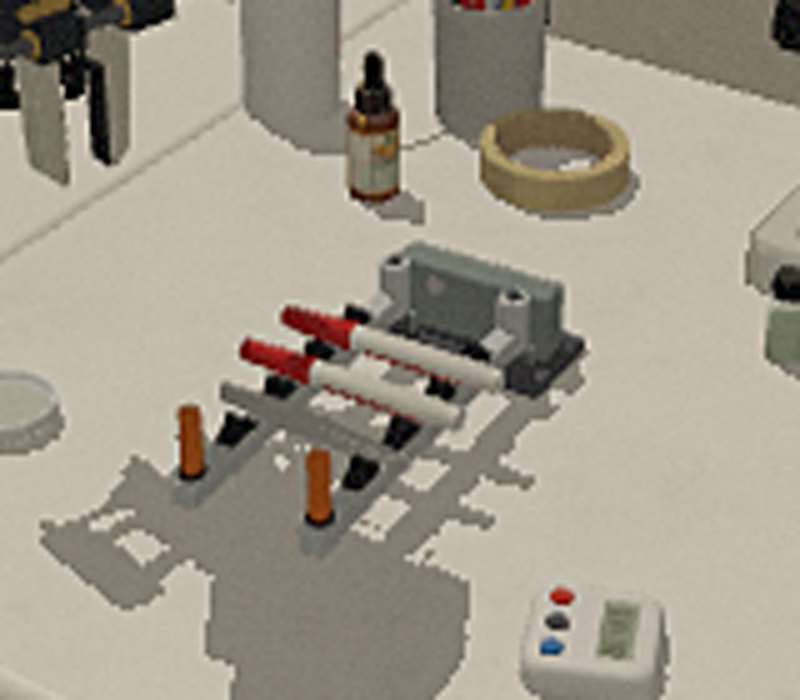

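View pics/d6l.png

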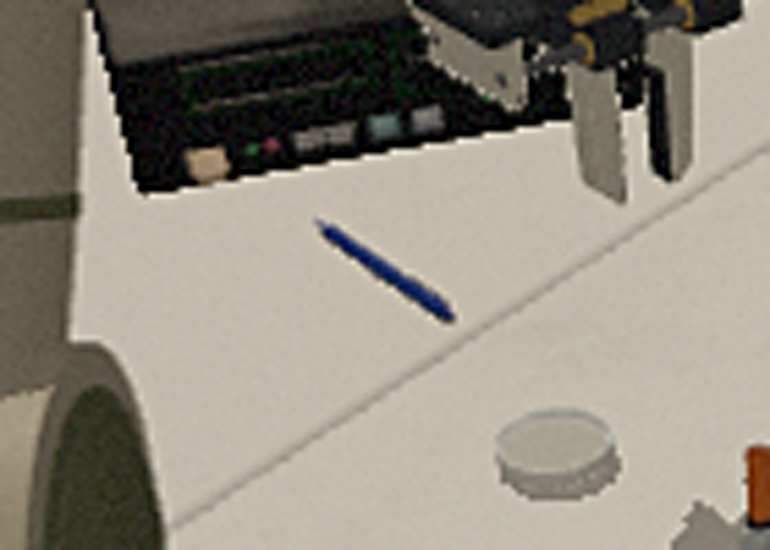

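View pics/d6t.png

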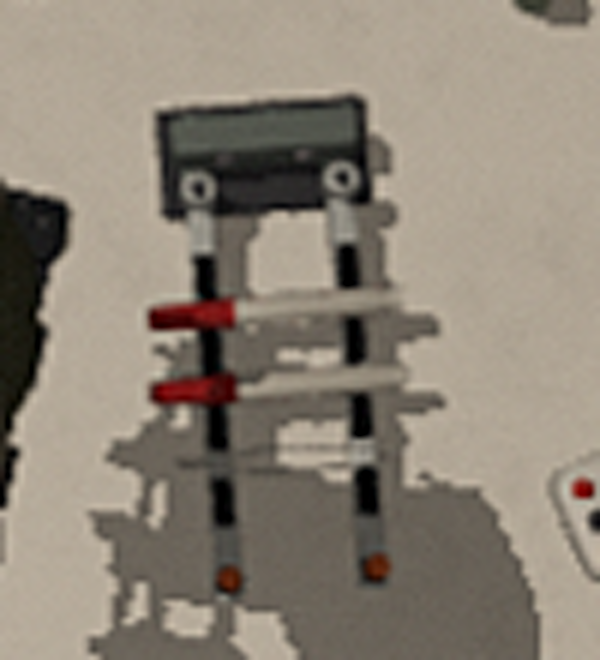

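View pics/d6tl.png

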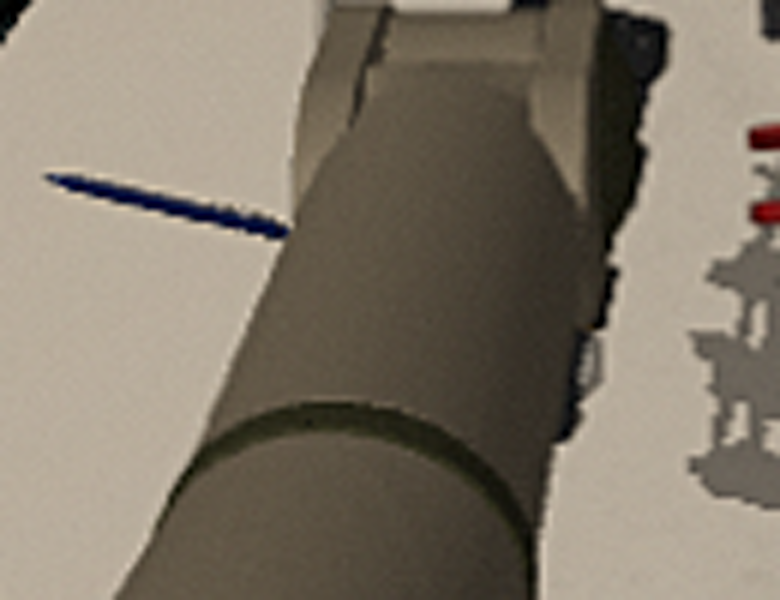

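Call:
arm_command(
  motion=[
    {"grip": 178,"translation": [-4,0,45],"spin": 0},
    {"grip": 178,"translation": [-8,0,95],"spin": 0},
    {"grip": 178,"translation": [-12,10,145],"spin": 0},
    {"grip": 178,"translation": [-16,30,190],"spin": 0},
    {"grip": 178,"translation": [-20,60,227],"spin": 0},
  ],
)

```text
t: 33.22
eef_pos: [0.5314, 0.3614, 0.0875]
orientation: [-1.561, 0.184, -0.185]
contact_force: [0.3, 0.1, 0.1]
width: 0.0282
```

Call:
arm_command(
  motion=[
    {"grip": 178,"translation": [0,45,0],"spin": 0},
    {"grip": 178,"translation": [0,45,0],"spin": 0},
    {"grip": 178,"translation": [0,45,0],"spin": 0},
    {"grip": 178,"translation": [0,45,0],"spin": 0},
    {"grip": 178,"translation": [0,45,0],"spin": 0},
  ],
)

```text
t: 33.85
eef_pos: [0.5312, 0.3597, 0.0442]
orientation: [-1.561, 0.184, -0.186]
contact_force: [0.5, -0.1, -0.2]
width: 0.028
```

```bash
python3 - <<'E'
from h import *
c=cam("scene"); crop(c,140,120,280,220,5.5,"pics/e1.png")
a=unproj(c,np.array([(222,388),(395,455)])/5+[240,140],.05); 
print("forceps in rack",[(np.array([[np.cos(.065),np.sin(.065)],[-np.sin(.065),np.cos(.065)]])@(p[:2]-[.6314,-.0225])).round(4) for p in a])
plan((.5315,.3592,.003,-13.4))
E
```

```text
forceps in rack [array([-0.1419,  0.0619]), array([-0.1475, -0.0477])]
t 33.9 at [531.1 359.7  43.9] th -13.5 w 28.1 F [-0.4  0.4  0.2]
  transl [ 0.5 40.9 -0.5] spin -0.1 dist 41
```

View pics/e1.png

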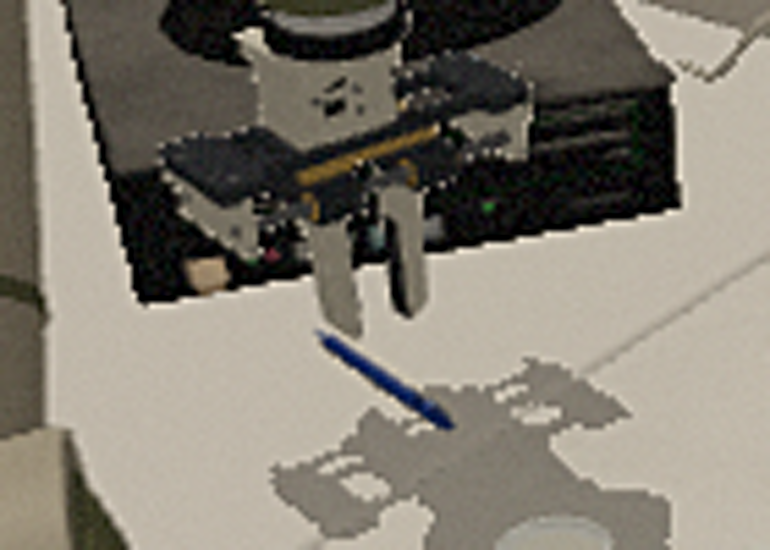

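```bash
python3 - <<'E'
from h import *
c=cam("scene"); print(unproj(c,np.array([(140,302),(680,208)])/5.5+[140,120],0)); print(unproj(c,np.array([(110,175),(675,85)])/5.5+[140,120],.1))
print(proj(c,[[.55,.48,.1]]))
E
```

```text
[[0.52037242 0.54716697 0.        ]
 [0.79361707 0.35866649 0.        ]]
[[0.49899864 0.52289473 0.1       ]
 [0.77055587 0.33590494 0.1       ]]
[[182.10272065 149.19955979]]
```

Call:
arm_command(
  motion=[
    {"grip": 178,"translation": [0.5,20,0],"spin": 0},
    {"grip": 178,"translation": [0.5,40.5,0],"spin": 0},
    {"grip": 178,"translation": [0.5,40.5,0],"spin": 0},
    {"grip": 245,"translation": [0.5,40.5,0],"spin": 0},
    {"grip": 245,"translation": [0.5,40.5,0],"spin": 0},
  ],
  grip_force=25,
)

```text
t: 34.58
eef_pos: [0.5306, 0.359, 0.0012]
orientation: [-1.564, 0.186, -0.184]
contact_force: [0.6, 0.5, -0.1]
width: 0.0125
```

Call:
arm_command(
  motion=[
    {"grip": 245,"translation": [0,0,0],"spin": 0},
    {"grip": 245,"translation": [0,-5,0],"spin": 0},
    {"grip": 245,"translation": [0,-30,0],"spin": 0},
    {"grip": 245,"translation": [0,-70,0],"spin": 0},
    {"grip": 245,"translation": [0,-115,0],"spin": 0},
  ],
  grip_force=35,
)

```text
t: 35.2
eef_pos: [0.5307, 0.3592, 0.1182]
orientation: [-1.564, 0.185, -0.184]
contact_force: [0.8, 0.8, 0.0]
width: 0.009
```

Call:
arm_command(
  motion=[
    {"grip": 245,"translation": [0,-5,0],"spin": 0},
    {"grip": 245,"translation": [0,-5,0],"spin": 0},
    {"grip": 245,"translation": [0,-5,0],"spin": 0},
    {"grip": 245,"translation": [0,-5,0],"spin": 0},
    {"grip": 245,"translation": [0,-5,0],"spin": 0},
  ],
)

```text
t: 35.83
eef_pos: [0.5309, 0.3591, 0.1214]
orientation: [-1.564, 0.185, -0.184]
contact_force: [0.6, -0.4, -0.1]
width: 0.0089
```

```bash
python3 - <<'E'
from h import *
c=cam("scene"); crop(c,140,100,280,220,5.5,"pics/e2.png")
x,y=rack(-.185,0); print(x,y)
plan((x,y,.13,3.7))
E
```

```text
0.44679067492080926 -0.03301653418443478
t 35.88 at [530.9 359.2 121.5] th -13.5 w 8.5 F [ 0.4  0.1 -0.7]
  transl [   9.7   -8.1 -401. ] spin -17.2 dist 401
```

View pics/e2.png

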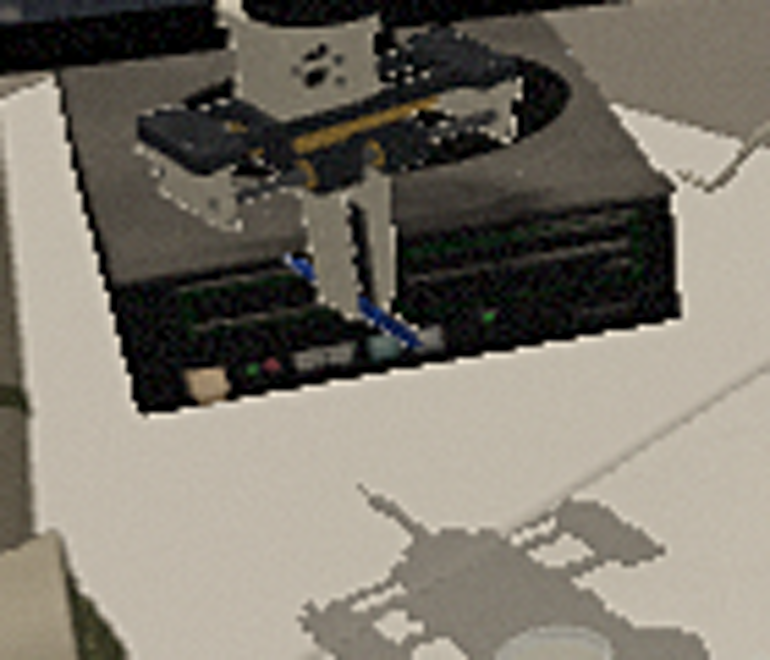

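Call:
arm_command(
  motion=[
    {"grip": 245,"translation": [2,-8,-45],"spin": -5},
    {"grip": 245,"translation": [4,-8,-95],"spin": -10},
    {"grip": 245,"translation": [6,-8,-145],"spin": -15},
    {"grip": 245,"translation": [8,-8,-200],"spin": -17},
    {"grip": 245,"translation": [10,-8,-255],"spin": -17},
  ],
)

```text
t: 36.5
eef_pos: [0.481, 0.1074, 0.1302]
orientation: [-1.57, -0.049, 0.048]
contact_force: [0.9, 0.2, 0.2]
width: 0.0091
```

Call:
arm_command(
  motion=[
    {"grip": 245,"translation": [-14,0,-45],"spin": 0},
    {"grip": 245,"translation": [-28,0,-95],"spin": 0},
    {"grip": 245,"translation": [-42,0,-139],"spin": 0},
    {"grip": 245,"translation": [-42,0,-139],"spin": 0},
    {"grip": 245,"translation": [-42,0,-139],"spin": 0},
  ],
)

```text
t: 37.12
eef_pos: [0.4483, -0.0319, 0.1302]
orientation: [-1.57, -0.048, 0.048]
contact_force: [-0.3, -0.7, -0.9]
width: 0.0089
```

```bash
python3 - <<'E'
from h import *
c=cam("scene"); crop(c,220,120,380,280,5,"pics/e3.png")
x,y=rack(-.185,0)
plan((x,y,.049,3.7))
E
```

```text
t 37.17 at [448.4 -31.4 130.1] th 3.6 w 8.7 F [ 0.6  0.4 -0.3]
  transl [-1.8 81.1 -1.6] spin -0.1 dist 81
```

View pics/e3.png

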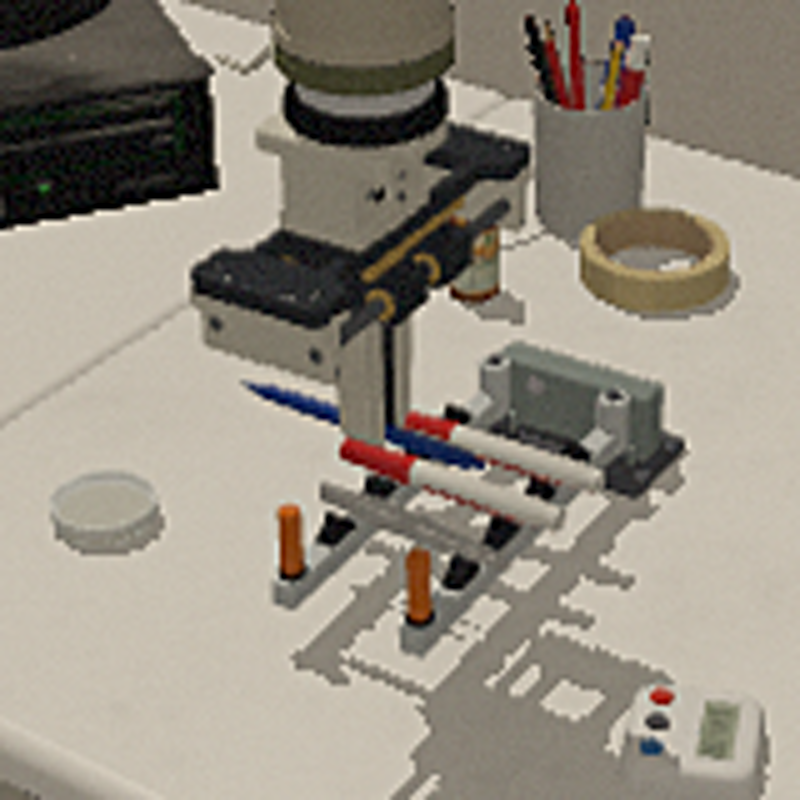

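Call:
arm_command(
  motion=[
    {"grip": 245,"translation": [-1.8,35,-1.5],"spin": 0},
    {"grip": 245,"translation": [-1.8,65,-1.5],"spin": 0},
    {"grip": 245,"translation": [-1.8,82,-1.5],"spin": 0},
    {"grip": 245,"translation": [-1.8,82,-1.5],"spin": 0},
    {"grip": 245,"translation": [-1.8,82,-1.5],"spin": 0},
  ],
)

```text
t: 37.8
eef_pos: [0.4466, -0.0331, 0.0485]
orientation: [-1.57, -0.049, 0.049]
contact_force: [-0.5, -0.1, 0.5]
width: 0.009
```

```bash
python3 - <<'E'
from h import *
c=cam("scene"); crop(c,220,140,380,280,5,"pics/e4.png")
x,y=rack(-.185,0)
plan((x,y,.0465,3.7))
E
```

```text
t 37.85 at [446.7 -33.2  48.7] th 3.6 w 8.5 F [ 0.6 -0.  -0.2]
  transl [0.1 2.2 0.2] spin -0.1 dist 2
```

View pics/e4.png

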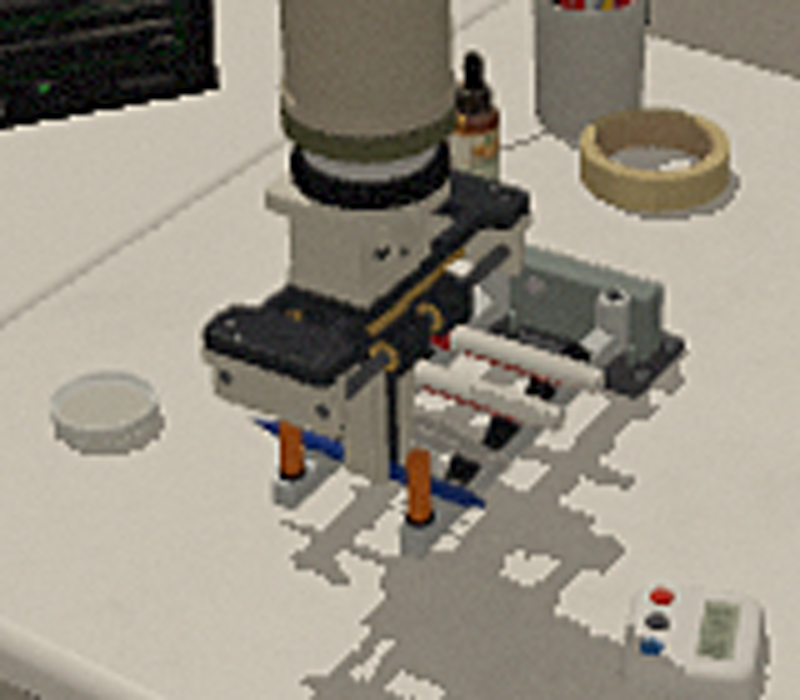

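Call:
arm_command(
  motion=[
    {"grip": 245,"translation": [0,2.2,0],"spin": 0},
    {"grip": 245,"translation": [0,2.2,0],"spin": 0},
    {"grip": 205,"translation": [0,2.2,0],"spin": 0},
    {"grip": 205,"translation": [0,2.2,0],"spin": 0},
    {"grip": 205,"translation": [0,2.2,0],"spin": 0},
  ],
)

```text
t: 38.48
eef_pos: [0.4462, -0.0339, 0.046]
orientation: [-1.57, -0.048, 0.048]
contact_force: [-0.6, -0.8, 0.2]
width: 0.0183
```

Call:
arm_command(
  motion=[
    {"grip": 205,"translation": [0,-15,0],"spin": 0},
    {"grip": 205,"translation": [0,-45,0],"spin": 0},
    {"grip": 205,"translation": [0,-90,0],"spin": 0},
    {"grip": 205,"translation": [0,-140,20],"spin": 0},
    {"grip": 205,"translation": [10,-150,75],"spin": 5},
  ],
)

```text
t: 39.1
eef_pos: [0.4526, 0.0404, 0.1989]
orientation: [-1.57, 0.022, -0.03]
contact_force: [1.1, 0.2, -0.9]
width: 0.0183
```

Call:
arm_command(
  motion=[
    {"grip": 205,"translation": [0,0,50],"spin": 0},
    {"grip": 205,"translation": [0,0,110],"spin": 0},
    {"grip": 205,"translation": [0,0,170],"spin": 0},
    {"grip": 205,"translation": [0,0,200],"spin": 0},
    {"grip": 205,"translation": [0,0,200],"spin": 0},
  ],
)

```text
t: 39.72
eef_pos: [0.4563, 0.2441, 0.1955]
orientation: [-1.571, 0.017, -0.017]
contact_force: [0.6, -1.0, 0.4]
width: 0.0183
```

```bash
python3 - <<'E'
from h import *
c=cam("scene"); crop(c,240,140,400,280,5,"pics/f1.png");cv2.imwrite("pics/f1full.png",c["frame"])
c=cam("top"); crop(c,280,160,380,270,6,"pics/f1t.png");cv2.imwrite("pics/f1top.png",c["frame"])
plan()
E
```

```text
t 39.83 at [456.4 240.9 195.7] th -1.5 w 18.1 F [ 0.2 -0.7 -0.4]
```

View pics/f1.png

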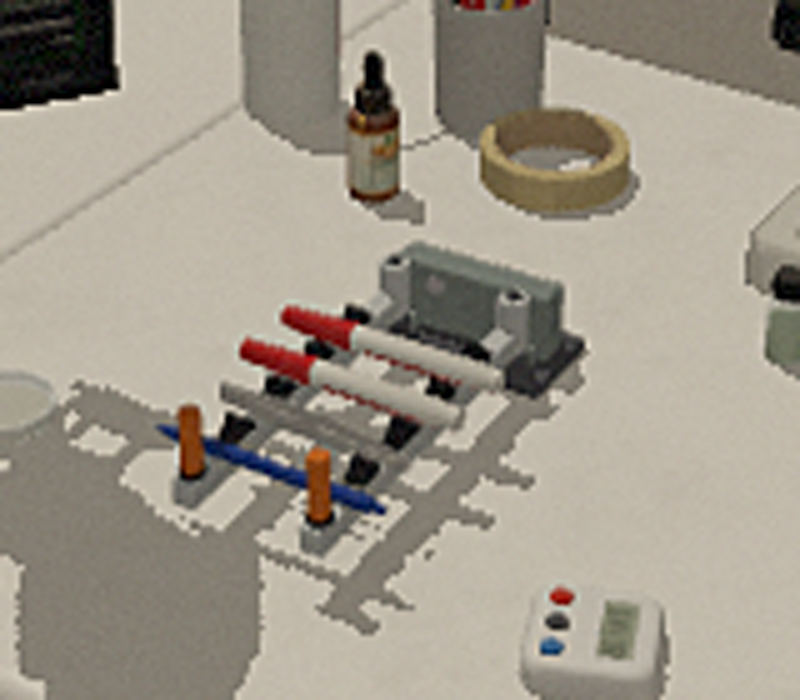

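View pics/f1t.png

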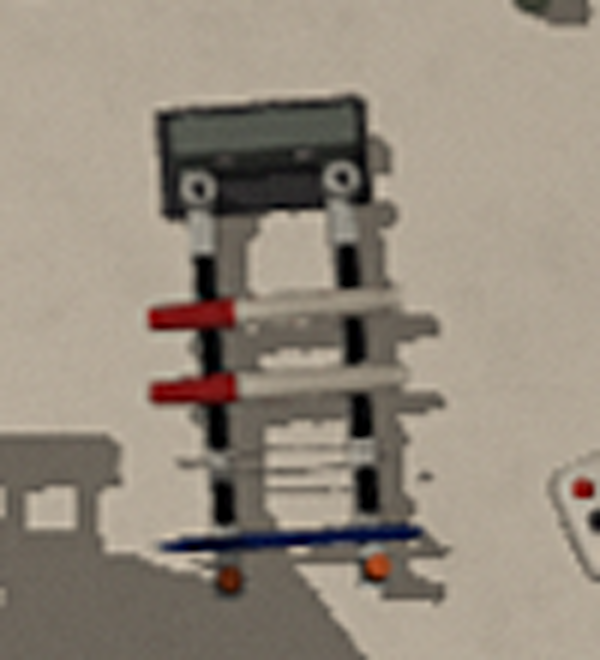

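View pics/f1full.png

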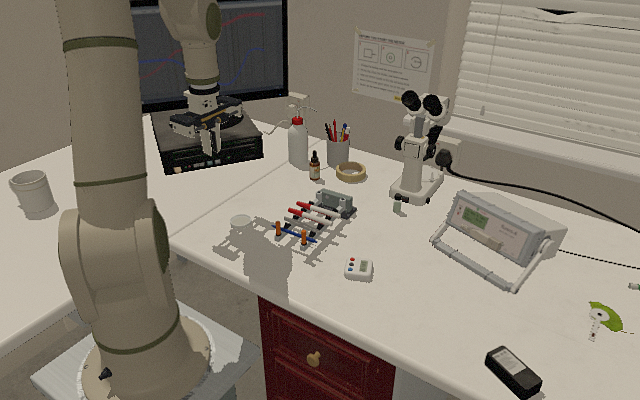

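View pics/f1top.png

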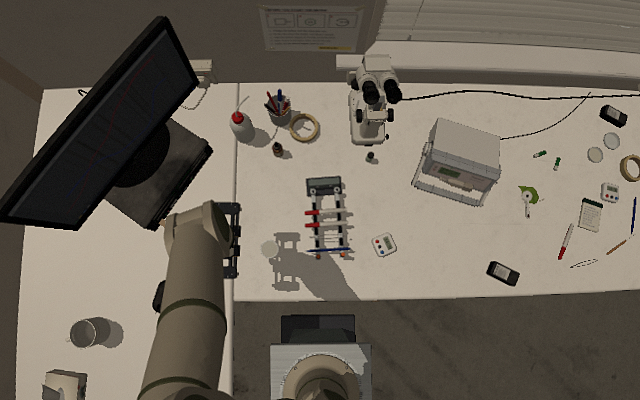

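```bash
python3 - <<'E'
from h import *
T=cam("top");S=cam("scene")
A=np.array([[np.cos(.065),np.sin(.065)],[-np.sin(.065),np.cos(.065)]])
D={"mA":([(149,318),(400,298)],[(283,315),(502,380)],.052),"mB":([(151,393),(408,374)],[(243,348),(462,417)],.052),
"fc":([(178,463),(374,452)],[(222,388),(395,455)],.0495),"pen":([(160,547),(422,532)],[(159,429),(385,510)],.0485)}
for n,(t,s,z) in D.items():
    for c,p,k,o,b in((T,t,6,[280,160],[.6314,-.0205]),(S,s,5,[240,140],[.6319,-.0228])):
        w=unproj(c,np.array(p)/k+o,z)[:,:2]; w=(w-b)@A.T; d=w[1]-w[0]; print(n,w.mean(0).round(4),"len",np.linalg.norm(d).round(3),"ang",(np.arctan2(d[1],d[0])+np.pi/2).round(3))
E
```

```text
mA [-0.066   0.0023] len 0.133 ang 0.008
mA [-0.0658  0.0034] len 0.135 ang 0.037
mB [-0.1063  0.0028] len 0.136 ang 0.001
mB [-0.1055  0.0049] len 0.134 ang 0.025
fc [-0.1448  0.0076] len 0.103 ang -0.018
fc [-0.1446  0.0078] len 0.11 ang -0.051
pen [-0.188   0.0031] len 0.137 ang -0.018
pen [-0.1884  0.0028] len 0.136 ang -0.001
```

```bash
python3 -c "
from cell import *
print(finish_job())"
```

```text
the job is handed in; nothing more can be done
None
```

The job is handed in at about 40 s of the 208 s. It reported no verdict, so what follows rests on my own camera checks.

**What I did:** I swung both arms out by their orange posts until they pulled home. I then laid the four tools I found into notch pairs of their own: the right-hand marker in the second pair from the hinges, the left-hand marker in the third, the forceps in the fourth and the ball pen in the fifth. I saw no pencil near the rest in either camera. The forceps were knocked a few centimetres aside during the run, so I measured them again before picking them up.

**Last checks, from both cameras:**

| Check | Result | Limit |
|---|---|---|
| Distance out along the arms | -66, -106, -145 and -188 mm, each in its own notch | within -198 to -10 mm |
| Off centre between the arms | at most 8 mm (forceps) | 25 mm |
| Out of square | at most 0.05 rad (forceps, one view) | 0.12 rad |
| Left and right arm angles, fitted after the swing | 1.556 and 1.587 rad | above 1.511 rad |

- **Arms:** the post positions had not changed after the last tool was placed.
- **Bystanders:** the timer, dish, dropper bottle and vial look unmoved and upright by eye. The gripper was clear of everything at hand-in.
- **Where the checks were weak:** the two cameras disagreed by about 2–3 mm and up to 0.03 rad, and the visible forceps length read short (103–110 mm against 118 mm) because the tips are hard to see. I did not measure the tools' resting heights separately. I judged them level from the pictures.

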